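# Set out the blood-smear staining line

## Task

Set out the staining line in the long four-bay steel tray so that slides will travel from the yellow smear tray at one end of it to the drying rack with black combs at the other: the green-capped fixative jar in the bay next to the smear tray, the red-capped jar beside it, then the blue-capped jar, and the black-capped rinse jar in the bay next to the drying rack. Lay the timer, display up, in the middle of the closed slide box's lid, out of the splashes. Keep the jars upright, and leave the amber oil bottle that stands among them where it is.

Things in the scene. Friction and masses are not known exactly. Their poses are not given: they have to be found in the camera images.
- jar_fix: Fixative jar: round staining jar with a green knurled screw cap and pale green body; 84 mm tall, foot 54 mm across and 5 mm thick, body 47 mm, cap 50 mm across from 62 to 84 mm up; about 0.16 kg. Loose. Origin: centre of the underside, z up.
- jar_red: Red stain jar: round staining jar with a red knurled screw cap and red body; 84 mm tall, foot 54 mm across and 5 mm thick, body 47 mm, cap 50 mm across from 62 to 84 mm up; about 0.16 kg. Loose. Origin: centre of the underside, z up.
- jar_blue: Blue stain jar: round staining jar with a blue knurled screw cap and dark blue body; 84 mm tall, foot 54 mm across and 5 mm thick, body 47 mm, cap 50 mm across from 62 to 84 mm up; about 0.16 kg. Loose. Origin: centre of the underside, z up.
- jar_rinse: Rinse jar: round staining jar with a black knurled screw cap and clear, almost white, body; 84 mm tall, foot 54 mm across and 5 mm thick, body 47 mm, cap 50 mm across from 62 to 84 mm up; about 0.16 kg. Loose. Origin: centre of the underside, z up.
- timer: Flat dark-grey bench timer, 46 mm (its x) by 64 mm (its y) by 20 mm high, lying flat with its pale display and three round buttons up; 0.07 kg. Loose. Origin: centre of the underside, z up.
- oil: Immersion-oil dropper bottle of amber glass with a paper label and a black cap, 32 mm across, 81 mm tall; loose, standing among the jars; not to be disturbed. Origin: centre of the underside.
- tray: Long steel staining tray, fixed: 92 mm (its x) by 304 mm (its y), floor 3 mm thick, rim 18 mm high and 3 mm thick. Three low cross ribs (6 mm wide, tops 12 mm up) part it into four bays in a row along its y, each 70 mm along y by 86 mm along x; bay centres at y = -114, -38, 38 and 114 mm, x = 0. Origin: centre of the underside, on the bench.
- smear_tray: Shallow yellow tray holding three glass slides with dark-red smears, 100 by 92 mm, 10 mm high, fixed; it lies at one end of the steel tray (either end), about 50 mm from centre to the tray's end. Origin: centre of the underside.
- dry_rack: Empty slide-drying rack: grey pan 100 by 92 mm with two black slotted combs, 38 mm high, fixed; it stands at the other end of the steel tray. Origin: centre of the underside.
- slide_box: Closed flat slide box, blue-grey with a small white label on the lid and a steel latch, 140 mm (its x) by 90 mm (its y) by 35 mm high, flat top, fixed; it lies on the left or right of the work area. Origin: centre of the underside, so the lid's top is 35 mm above it.
There are look-alikes about, which are no part of the job. What is meant by the jar_fix is not pink, and is the smaller of those in its own colour.

How it is judged:
By the outcome, as a careful person would: the job done as asked, in the order asked, and still so for the second after the job is handed in, with the robot touching nothing.
It also fails if it takes over 122 s, if anything falls off the work surface, if the arm or the gripper's body presses on something with over 40 N, if the wrist force passes 120 N, or if a joint passes its speed limit or range.

## Robot

A 6-joint arm with a two-finger parallel gripper is mounted at the origin on the work surface. World frame = base frame: x ahead of the robot, y to its left, z up, the work surface at z = 0. Lengths are in mm, angles in rad, forces in N, time in s.
With the tool pointing down it reaches from about 350 to 875 mm from the base axis. Payload 15.5 kg.
Tool frame: the origin (TCP) lies on the centre line of the jaws, within the pads' length; the fingertips stand 14 mm ahead of it and the grasp point (between the pads) lies 5 mm behind it; x points along the fingers, z is the direction in which the jaws open and shut, and the axes are right-handed (so a half turn about x gives the same grasp; the last joint's range is limited). The gripper opens to 85 mm and grips with 20 to 120 N. Pads are 22 mm wide; open, the fingers measure 114 mm over their backs; the gripper's body (76 mm by 85 mm) begins 54 mm behind the grasp point. The pads swing forward as they close: fully open they stand 13 mm farther back than shut.
Start: joints at [-0.096, 0.494, 1.345, -0, 1.302, -0.096], TCP at [625.001, 0.003, 205.277] pointing down, gripper open.
Joint ranges: [-2.91, 2.91], [-0.82, 2.16], [0.22, 2.67], [-1.22, 4.37], [0.12, 2.79], [-3.08, 3.08]. Speed limits (rad/s): [1.89, 1.89, 2.57, 3.01, 3.01, 3.01].

## Interface

Orientations are given as a unit quaternion [x, y, z, w].
In Python, from rig import bot gives the robot as it stands. The module is installed in compiled form; this text tells all that it offers.
- The arm moves only by the tool jog_arm, never from a script. Its argument "motion" is a list of rows, each an object of numbers: "tx", "ty", "tz": the shift along the tool's x, y, z scaled (see below); "roll": the turn about the tool's x scaled (see below). In form: [{"tx": .., "ty": .., "tz": .., "roll": ..}, ...]. A call has 1 to 12 rows; each row shifts and turns the pose as measured when the row begins, along the tool's axes as they then stand; what a row does not reach is not made up. The controller multiplies each number of a shift by 2.5 cm and each number of a turn by 0.12 rad. A row lasts 1/10 s, in which the tool goes at most 50 mm and 8.59 degrees, less where a joint would pass 70% of its speed; a pose out of reach is approached as far as the arm can. A call with a number of a shift or a turn outside -1 to 1 is refused whole. A call with a gripper value outside its range is refused whole. "gripper" is the opening, from -1 (shut) to 1 (fully open), set as the call begins (left out, the last holds). The fingers move at their own pace and stop on an object; the grip force is fixed at half the most. Time passes only in rows, so rows that do not move let the fingers close. It gives the time, the measured TCP pose, the force and the opening at its end, in the units of the state.
- bot.read_state(): the state, without advancing time (a new reading comes with each control period).
- bot.camera(name): name is "scene" or "side" or "wrist"; returns the picture (384x512x3 uint8, red, green, blue); there is no depth.
- bot.camera_info(name): a dict with "mtx" (3x3 intrinsics, pixels), "dist_coeffs" ([k1, k2, p1, p2, k3] as OpenCV has them; the pictures are not rectified), "R" (3x3) and "t" (3): a world point X has camera coordinates R X + t; the wrist camera has in their place "hand_eye" (4x4, takes a point from camera to tool coordinates, whose origin is the TCP and whose axes are the tool frame's). Camera axes: x right, y down, z forward; pixel columns grow to the right and rows downward; lengths in mm; the calibration is good to about 2 mm. A picture is of the moment at which its call begins: read the wrist's pose just before it. camera_info takes no time and is no camera call.
- bot.sign_off(): hands the job in, once; it reports no verdict.
The state is a dict: "t": time; "joints": joint angles; "qd": joint speeds; "joint_efforts": joint torques, N m; "ee_pos": TCP position; "tool_rot": TCP orientation; "force": force on the tool from outside, world axes, zero at the start; "wrist_torque": the same for the moment, N m; "finger_gap": finger opening in mm.
Only numpy, scipy, OpenCV 4.12 (cv2) and the standard library are available. Lean on these libraries where they do the work, as an engineer would, in place of code of your own. Each camera call takes 0.05 s, during which the arm holds its last target. There are 200 camera calls.

## Working session

There is one attempt and no reset: what is moved stays moved. The work goes in short steps, Python scripts to look and compute and a tool call to move; the robot and the scene stay as the last step left them, time stands still between calls to the robot, and variables do not carry over. Pictures are saved under pics/ and viewed, about 12 in all and at most 16, crops included, and the job is handed in when it is done.

Besides the shell and the picture viewer there is one more tool, called as name([rows], argument=value, ...), one row to a line, values as JSON. jog_arm: Moves the arm, as the interface text tells. Shifts and turns lie within -1 to 1; 1 stands for 2.5 cm of shift or 0.12 rad of turn. Its arguments: {"type":"object","properties":{"motion":{"type":"array","items":{"type":"object","properties":{"tx":{"type":"number","minimum":-1,"maximum":1},"ty":{"type":"number","minimum":-1,"maximum":1},"tz":{"type":"number","minimum":-1,"maximum":1},"roll":{"type":"number","minimum":-1,"maximum":1}}}},"gripper":{"type":"number"}},"required":["motion"]}

```bash
mkdir -p pics; python3 - <<'E'
from rig import bot
import cv2, json
for n in ("scene","side"):
    cv2.imwrite(f"pics/{n}0.png",cv2.cvtColor(bot.camera(n),cv2.COLOR_RGB2BGR)); 
for n in ("scene","side","wrist"): print(n,bot.camera_info(n))
print(bot.read_state())
E
```

```text
scene {'mtx': array([[382.08816004,   0.        , 259.64574907],
       [  0.        , 382.08816004, 186.85822382],
       [  0.        ,   0.        ,   1.        ]]), 'dist_coeffs': array([-0.0040371,  0.       ,  0.       ,  0.       ,  0.       ]), 'R': array([[ 0.26707135,  0.96352154, -0.01729559],
       [ 0.58969135, -0.17759456, -0.78786057],
       [-0.76219223,  0.20021593, -0.61561074]]), 't': array([-150.02018786, -243.21729758, 1357.68303146])}
side {'mtx': array([[476.28288335,   0.        , 254.83177345],
       [  0.        , 476.28288335, 200.59941667],
       [  0.        ,   0.        ,   1.        ]]), 'dist_coeffs': array([0.03589935, 0.        , 0.        , 0.        , 0.        ]), 'R': array([[ 0.89960934, -0.43666031,  0.00555101],
       [-0.23460905, -0.49398559, -0.8372197 ],
       [ 0.36832273,  0.75186834, -0.54683851]]), 't': array([-459.99730692,  170.31196688,  948.3121027 ])}
wrist {'mtx': array([[326.65114004,   0.        , 254.20525966],
       [  0.        , 326.65114004, 194.74724197],
       [  0.        ,   0.        ,   1.        ]]), 'dist_
[... 416 characters left out ...]
  1.00000000e+00]])}
{'t': 0.1, 'joints': array([-9.55109832e-02,  4.94114311e-01,  1.34607471e+00, -5.66223187e-06,
        1.30246826e+00, -9.54953240e-02]), 'qd': array([-0.00055095, -0.00018319, -0.00177754, -0.00104182, -0.00046753,
       -0.00084303]), 'joint_efforts': array([ 1.84837576e-03, -8.83585095e+01, -3.84566367e+01, -1.63215273e-04,
        5.08969635e-03, -3.09245672e-05]), 'ee_pos': array([6.24655710e+02, 2.73384258e-02, 2.04762197e+02]), 'tool_rot': array([3.89764237e-05, 7.07481553e-01, 2.89672718e-05, 7.06731809e-01]), 'force': array([-0.59950915,  0.77132581, -0.19881819]), 'wrist_torque': array([ 0.00089452, -0.04976808, -0.04695012]), 'finger_gap': 85.41007014055245}
```

View pics/scene0.png

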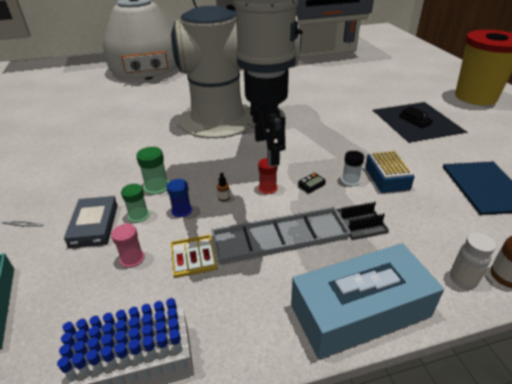

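View pics/side0.png

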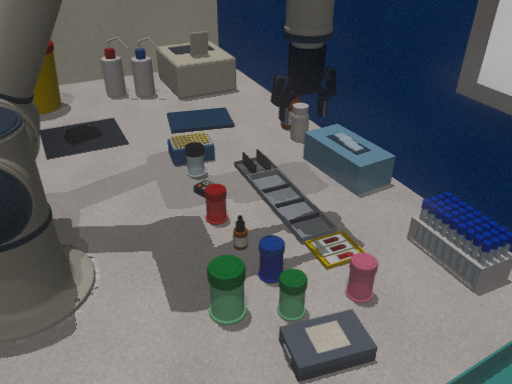

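Scene view: smear tray at (193,256), drying rack at (362,220), tray between them, slide box at (92,220). The green candidates are the larger jar at (152,170) and the smaller at (135,203). The pink jar at (127,245) is a decoy, and the smaller green one fits the description. Next I'll triangulate the caps by colour.

```bash
cat > h.py <<'E'
import numpy as np, cv2
from rig import bot
from scipy.spatial.transform import Rotation as Ro
def cam(n, st=None):
    i=bot.camera_info(n)
    if n!="wrist": return i["mtx"],i["dist_coeffs"],i["R"],i["t"]
    T=np.eye(4);T[:3,:3]=Ro.from_quat(st["tool_rot"]).as_matrix();T[:3,3]=st["ee_pos"]
    M=np.linalg.inv(T@i["hand_eye"]); return i["mtx"],i["dist_coeffs"],M[:3,:3],M[:3,3]
def ray(c,uv):
    K,d,R,t=c; p=cv2.undistortPoints(np.float64([[uv]]),K,d)[0,0]
    return -R.T@t, R.T@np.array([p[0],p[1],1])
def plane(c,uv,z):
    o,v=ray(c,uv); return o+v*(z-o[2])/v[2]
def tri(c1,u1,c2,u2):
    A=[];b=[]
    for c,u in((c1,u1),(c2,u2)):
        o,v=ray(c,u); v/=np.linalg.norm(v); P=np.eye(3)-np.outer(v,v); A.append(P);b.append(P@o)
    A=np.vstack(A);b=np.hstack(b);x=np.linalg.lstsq(A,b,rcond=None)[0]
    return x,np.linalg.norm(A@x-b)
def proj(c,X):
    K,d,R,t=c; return cv2.projectPoints(np.float64(X).reshape(-1,1,3),cv2.Rodrigues(R)[0],t,K,d)[0][:,0]
def blobs(im,lo,hi,amin=40):
    m=cv2.inRange(cv2.cvtColor(im,cv2.COLOR_RGB2HSV),lo,hi)
    n,l,s,c=cv2.connectedComponentsWithStats(m)
    return [(c[k].round(1).tolist(),s[k].tolist()) for k in range(1,n) if s[k,4]>=amin]
def snap(n,f):
    st=bot.read_state(); im=bot.camera(n); cv2.imwrite("pics/"+f,cv2.cvtColor(im,cv2.COLOR_RGB2BGR)); return im,cam(n,st)
E
python3 - <<'E'
from h import *
for n in("scene","side"):
    im=cv2.cvtColor(cv2.imread(f"pics/{n}0.png"),cv2.COLOR_BGR2RGB)
    for k,lo,hi in(("green",(50,150,25),(75,255,255)),("red",(0,170,60),(6,255,255)),("blue",(108,150,30),(125,255,255)),("yel",(18,150,90),(32,255,255))):
        print(n,k,[b for b in blobs(im,lo,hi,80)][:8])
s,d=cam("scene"),cam("side")
print("box",[plane(s,p,35).round() for p in((84,197),(117,202),(67,240),(104,245))])
print("tray",[plane(s,p,18).round() for p in((214,228),(338,209),(350,233),(219,262))])
for nm,a,b in(("rinse",(353,158),(195,150)),("timer",(312,181),(206,188)),("oil",(222,178),(240,220)),("grnS",(134,190),(292,280)),("grnL",(151,156),(226,270)),("blue",(178,187),(271,247)),("red",(268,166),(216,193))): print(nm,tri(s,a,d,b))
E
```

```text
scene green [([149.8, 157.4], [138, 148, 24, 20, 381]), ([132.3, 192.8], [123, 185, 19, 17, 259])]
scene red [([490.6, 38.0], [467, 29, 45, 23, 596]), ([266.8, 177.3], [259, 159, 17, 34, 418])]
scene blue [([179.0, 197.2], [167, 179, 25, 37, 616]), ([172.7, 321.4], [167, 299, 12, 45, 351]), ([160.1, 324.9], [155, 302, 12, 45, 377]), ([147.1, 328.2], [142, 305, 12, 46, 400]), ([134.0, 331.0], [128, 307, 12, 47, 420]), ([120.8, 334.6], [115, 310, 12, 48, 437]), ([86.5, 342.7], [58, 313, 56, 59, 1934])]
scene yel [([191.3, 239.7], [172, 236, 39, 9, 95]), ([194.6, 270.6], [174, 264, 42, 13, 167])]
side green [([225.7, 267.3], [208, 255, 37, 27, 699]), ([292.5, 277.8], [280, 269, 27, 19, 363])]
side red [([214.6, 189.2], [205, 184, 21, 11, 168])]
side blue [([256.3, 29.2], [218, 0, 73, 75, 2706]), ([427.1, 118.4], [309, 0, 203, 252, 17747]), ([394.3, 88.2], [385, 77, 19, 23, 120]), ([271.6, 245.2], [260, 236, 24, 24, 357])]
side yel [([332.3, 249.9], [305, 231, 60, 38, 364])]
box [array([ 379., -410.,   35.]), array([ 424., -328.,   35.]), array([ 528., -434.,   35.]), array([ 568., -353.,   35.])]
tray [array([ 566., -112.,   18.]), array([587., 193.,  18.]), array([671., 184.,  18.]), array([ 671., -120.,   18.])]
rinse (array([466.86226123, 283.91097132,  71.50168101]), np.float64(3.0975569350360437))
timer (array([455.15992796, 177.15095092,  11.38657161]), np.float64(1.106112730094944))
oil (array([444.13984579, -64.74111807,  66.98621663]), np.float64(0.36354137176290036))
grnS (array([ 446.19359238, -281.17295475,   75.97134222]), np.float64(4.570631208146528))
grnL (array([ 340.66703713, -230.62151588,   98.25443689]), np.float64(2.281079988025133))
blue (array([ 458.59963492, -177.50312044,   71.77635348]), np.float64(3.2377450631843767))
red (array([436.27713221,  57.33895597,  70.96775589]), np.float64(3.4864162690141307))
```

jog_arm([
  {"tx": -1, "ty": 0.6, "tz": -0.7},
  {"tx": -1, "ty": 0.6, "tz": -0.7},
  {"tx": -1, "ty": 0.6, "tz": -0.7},
  {"tx": -1, "ty": 0.6, "tz": -0.7},
  {"tx": 0},
])

```text
validation failed for argument at $.mo...
```

```bash
python3 - <<'E'
from h import *
im,c=snap("wrist","w1.png"); print(bot.read_state()["ee_pos"],bot.read_state()["tool_rot"])
for nm,p in(("rinse",(467,284,84)),("timer",(455,177,20)),("red",(436,57,84)),("tray",[(566,-112,18),(587,193,18),(671,184,18),(671,-120,18)])): print(nm,proj(c,p).round())
np.save("w1c.npy",np.array([c[2].ravel().tolist()+c[3].tolist()]))
E
```

```text
[6.24738088e+02 7.98283731e-03 2.04855907e+02] [3.77586727e-05 7.07410303e-01 1.58380793e-05 7.06803127e-01]
rinse [[  59. -157.]]
timer [[84. -5.]]
red [[ 43. 121.]]
tray [[205. 258.]
 [215. -27.]
 [301. -17.]
 [292. 264.]]
```

View pics/w1.png

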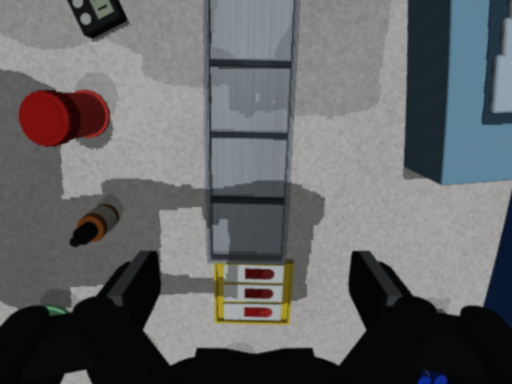

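The wrist view at the start pose shows the tray's ribs at rows 64, 133 and 200 and its smear end at row 261. The red cap is at (50,117). The move call was refused by validation, so I'll retry with every field filled in.

jog_arm([
  {"tx": -1, "ty": 0.6, "tz": -0.7, "roll": 0},
  {"tx": -1, "ty": 0.6, "tz": -0.7, "roll": 0},
  {"tx": -1, "ty": 0.6, "tz": -0.7, "roll": 0},
  {"tx": -1, "ty": 0.6, "tz": -0.7, "roll": 0},
  {"tx": 0, "ty": 0, "tz": 0, "roll": 0},
], gripper=1)

```text
t: 0.65
ee_pos: [551.6, 61.5, 306.2]
tool_rot: [0.001, 0.709, -0.0, 0.705]
force: [0.9, 0.3, 0.0]
finger_gap: 85.6
```

```bash
python3 - <<'E'
from h import *
im=cv2.imread("pics/w1.png")
T=dict(ee_pos=[624.7,0,204.8],tool_rot=[0,.7074,0,.7068]); c=cam("wrist",T)
for nm,uv,z in(("rib-76",(247,200),12),("rib0",(250,133),12),("rib76",(251,64),12),("endL",(208,261),18),("endR",(287,261),18),("L top",(208,20),18),("R top",(298,20),18),("redcap",(50,117),84)): print(nm,plane(c,uv,z).round(1))
im,c=snap("wrist","w2.png"); print(bot.read_state()["ee_pos"],bot.read_state()["tool_rot"],bot.read_state()["t"])
E
```

```text
rib-76 [616.9 -40.4  12. ]
rib0 [620.5  36.4  12. ]
rib76 [621.7 108.   12. ]
endL [ 569.3 -116.2   18. ]
endR [ 665.1 -116.    18. ]
L top [578.9 149.8  18. ]
R top [668.6 149.9  18. ]
redcap [442.9  59.9  84. ]
[551.8795584   60.85817874 304.5381957 ] [ 6.46728392e-04  7.09675614e-01 -4.19117769e-04  7.04528161e-01] 0.7
```

View pics/w2.png

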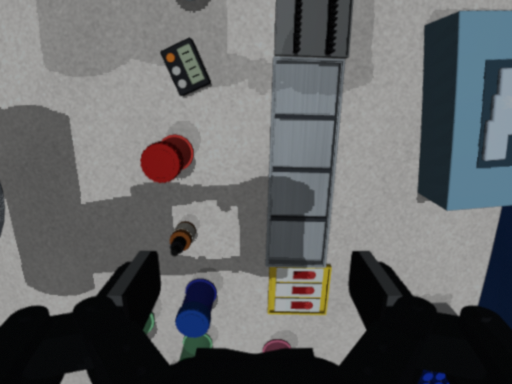

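The view shows the whole tray: ends at rows 59 and 264, ribs at (300,217), (303,169) and (306,116). Also visible are the timer at (185,67), red cap (163,161), oil bottle (180,240) and blue cap (193,318).

```bash
python3 - <<'E'
from h import *
T=dict(ee_pos=[551.8,60.9,304.6],tool_rot=[ 6.46728392e-04,7.09675614e-01,-4.19117769e-04,7.04528161e-01]); c=cam("wrist",T)
for nm,uv,z in(("rib-76",(299,217),12),("rib0",(303,169),12),("rib76",(305.5,116),12),("endBL",(267,263),18),("endBR",(324,263),18),("TL",(274,59),18),("TR",(342,60),18),("redcap",(163,161),84),("blue",(193,318),84),("oil",(178,246),81),*[("timer",p,20) for p in((162,51),(189,38),(211,82),(182,96))]): print(nm,plane(c,uv,z).round(1))
# timer & red by mask
im=cv2.cvtColor(cv2.imread("pics/w2.png"),cv2.COLOR_BGR2RGB)
big=cv2.resize(im[25:280,245:370],None,fx=3,fy=3,interpolation=cv2.INTER_CUBIC)
tim=cv2.resize(im[25:110,145:225],None,fx=6,fy=6,interpolation=cv2.INTER_CUBIC)
cv=np.zeros((600,800,3),np.uint8); b=cv2.resize(big,None,fx=.78,fy=.78); cv[:b.shape[0],:b.shape[1]]=b; cv[:510,310:790]=tim
cv2.imwrite("pics/c2.png",cv2.cvtColor(cv,cv2.COLOR_RGB2BGR))
E
```

```text
rib-76 [617.7 -38.   12. ]
rib0 [620.6  35.7  12. ]
rib76 [621.1 110.3  12. ]
endBL [ 570.3 -112.2   18. ]
endBR [ 659.2 -112.3   18. ]
TL [576.3 183.9  18. ]
TR [665.7 183.6  18. ]
redcap [440.1  61.1  84. ]
blue [ 463.6 -165.1   84. ]
oil [450.  -53.4  81. ]
timer [430.1 194.9  20. ]
timer [466.3 210.2  20. ]
timer [493.2 155.   20. ]
timer [453.6 137.3  20. ]
```

View pics/c2.png

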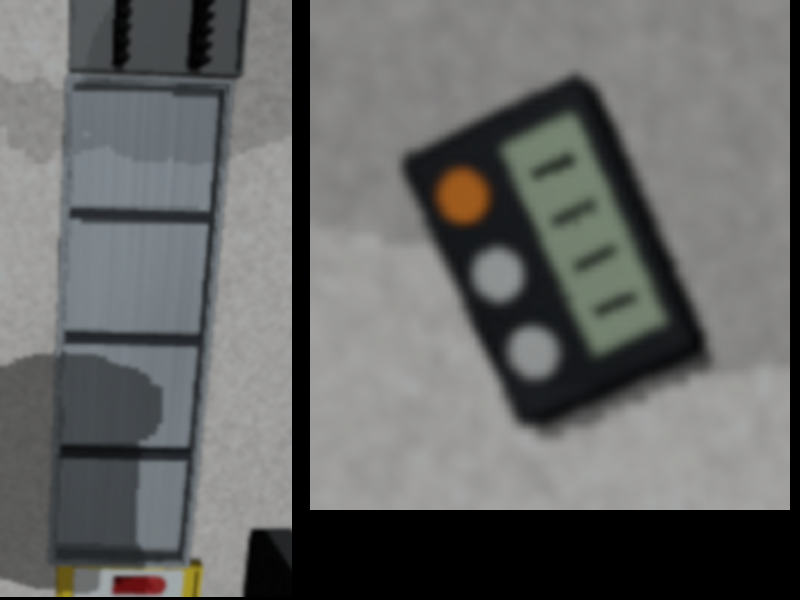

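Tray centre comes out at about (619.5, 35.5) with yaw about -0.02, and the rib spacing matches 76 mm. The timer is at (461,174), with its short axis 23° from world x. I'll hover over the rinse jar next.

jog_arm([
  {"tx": 0.42, "ty": 0.9, "tz": -0.34, "roll": 0},
  {"tx": 0.42, "ty": 0.9, "tz": -0.34, "roll": 0},
  {"tx": 0.42, "ty": 0.9, "tz": -0.34, "roll": 0},
  {"tx": 0.42, "ty": 0.9, "tz": -0.34, "roll": 0},
  {"tx": 0.42, "ty": 0.9, "tz": -0.34, "roll": 0},
  {"tx": 0.42, "ty": 0.9, "tz": -0.34, "roll": 0},
  {"tx": 0.42, "ty": 0.9, "tz": -0.34, "roll": 0},
  {"tx": 0.42, "ty": 0.9, "tz": -0.34, "roll": 0},
  {"tx": 0.42, "ty": 0.9, "tz": -0.34, "roll": 0},
  {"tx": 0.42, "ty": 0.9, "tz": -0.34, "roll": 0},
  {"tx": 0, "ty": 0, "tz": 0, "roll": 0},
], gripper=1)

```text
t: 1.8
ee_pos: [464.8, 288.3, 183.4]
tool_rot: [0.0, 0.714, -0.005, 0.7]
force: [1.1, -0.8, 0.3]
finger_gap: 85.4
```

```bash
cat >> h.py <<'E'
def cap(f,lo,hi,near=(254,190)):
    """cap top centre (z=84) from wrist: blob nearest image point; shows state too"""
    st=bot.read_state(); im,c=snap("wrist",f)
    b=blobs(im[:250],lo,hi,200); print(st["ee_pos"].round(1),st["tool_rot"].round(4),st["t"],[(x,plane(c,x,84).round(1)) for x,_ in b],b)
E
python3 - <<'E'
from h import *
cap("w3.png",(0,0,0),(179,255,45))
E
```

```text
[464.8 288.3 183.4] [ 5.000e-04  7.141e-01 -4.900e-03  7.000e-01] 1.8 [([257.9, 183.5], array([466.6, 291.7,  84. ])), ([410.3, 214.6], array([600.4, 263.5,  84. ])), ([247.0, 241.7], array([456.6, 237.8,  84. ]))] [([257.9, 183.5], [230, 154, 58, 60, 2672]), ([410.3, 214.6], [358, 175, 93, 75, 3000]), ([247.0, 241.7], [225, 231, 43, 19, 476])]
```

View pics/w3.png

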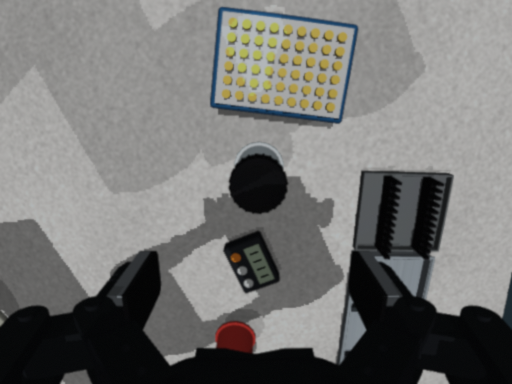

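The black cap is at (258,183), giving (467,292), and the timer is at (252,261). I'll write a helper that turns a target into tool units.

```bash
cat >> h.py <<'E'
def go(*targets,yaw=None):
    """prints tool-unit totals from the present pose to each target in turn, and tilt"""
    st=bot.read_state(); R=Ro.from_quat(st["tool_rot"]).as_matrix(); p=st["ee_pos"]
    print("t",st["t"],"at",p.round(1),"gap",round(st["finger_gap"],1),"tilt deg",np.degrees(np.arccos(-R[2,0])).round(2),"x",R[:,0].round(3),"yaw of z",round(float(np.arctan2(R[1,2],R[0,2])),3))
    for q in targets:
        q=np.array(q,float); print(" ->",q,(R.T@(q-p)/25).round(2)); p=q
E
python3 - <<'E'
from h import *
go((466.6,291.6,67),(466.6,291.6,150),(622,149.5,170),(622,149.5,71))
E
```

```text
t 1.85 at [465.5 287.2 183.9] gap 85.4 tilt deg 1.18 x [-0.019 -0.007 -1.   ] yaw of z -0.008
 -> [466.6 291.6  67. ] [4.67 0.21 0.13]
 -> [466.6 291.6 150. ] [-3.32 -0.02 -0.06]
 -> [622.  149.5 170. ] [-0.88 -5.64  6.24]
 -> [622.  149.5  71. ] [3.96 0.03 0.08]
```

jog_arm([
  {"tx": 0.6, "ty": 0.05, "tz": 0.03, "roll": 0},
  {"tx": 0.6, "ty": 0.05, "tz": 0.03, "roll": 0},
  {"tx": 0.6, "ty": 0.05, "tz": 0.03, "roll": 0},
  {"tx": 0.6, "ty": 0.03, "tz": 0.02, "roll": 0},
  {"tx": 0.6, "ty": 0.03, "tz": 0.02, "roll": 0},
  {"tx": 0.6, "ty": 0, "tz": 0, "roll": 0},
  {"tx": 0.5, "ty": 0, "tz": 0, "roll": 0},
  {"tx": 0.3, "ty": 0, "tz": 0, "roll": 0},
  {"tx": 0.2, "ty": 0, "tz": 0, "roll": 0},
  {"tx": 0, "ty": 0, "tz": 0, "roll": 0},
], gripper=1)

```text
t: 2.85
ee_pos: [473.3, 283.0, 62.5]
tool_rot: [0.002, 0.714, -0.008, 0.7]
force: [0.4, 0.4, 0.9]
finger_gap: 85.4
```

jog_arm([
  {"tx": 0, "ty": 0, "tz": 0, "roll": 0},
  {"tx": 0, "ty": 0, "tz": 0, "roll": 0},
  {"tx": 0, "ty": 0, "tz": 0, "roll": 0},
  {"tx": 0, "ty": 0, "tz": 0, "roll": 0},
  {"tx": 0, "ty": 0, "tz": 0, "roll": 0},
  {"tx": 0, "ty": 0, "tz": 0, "roll": 0},
], gripper=-1)

```text
t: 3.45
ee_pos: [474.6, 283.3, 64.5]
tool_rot: [0.002, 0.713, -0.008, 0.701]
force: [0.1, 0.4, -0.7]
finger_gap: 0.3
```

```bash
python3 -c "
from h import *
go((466.6,291.6,150),(622,149.5,170),(622,149.5,71))"
```

```text
t 3.45 at [474.6 283.3  64.5] gap 0.3 tilt deg 1.03 x [-0.016 -0.008 -1.   ] yaw of z -0.014
 -> [466.6 291.6 150. ] [-3.42  0.3  -0.38]
 -> [622.  149.5 170. ] [-0.86 -5.6   6.28]
 -> [622.  149.5  71. ] [3.96 0.03 0.06]
```

The fingers closed on nothing, so I'll look.

```bash
python3 -c "
from h import *
a,_=snap('wrist','w4.png'); b,_=snap('scene','s4.png'); d,_=snap('side','d4.png')
f=lambda x:cv2.resize(x,(400,300))
cv=np.zeros((600,800,3),np.uint8); cv[:300,:400]=f(a); cv[:300,400:]=cv2.resize(b[100:250,250:450],(400,300)); cv[300:,:400]=cv2.resize(d[100:250,120:320],(400,300)); cv[300:,400:]=f(b)
cv2.imwrite('pics/m4.png',cv2.cvtColor(cv,cv2.COLOR_RGB2BGR))"
```

```text
(no output)
```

View pics/m4.png

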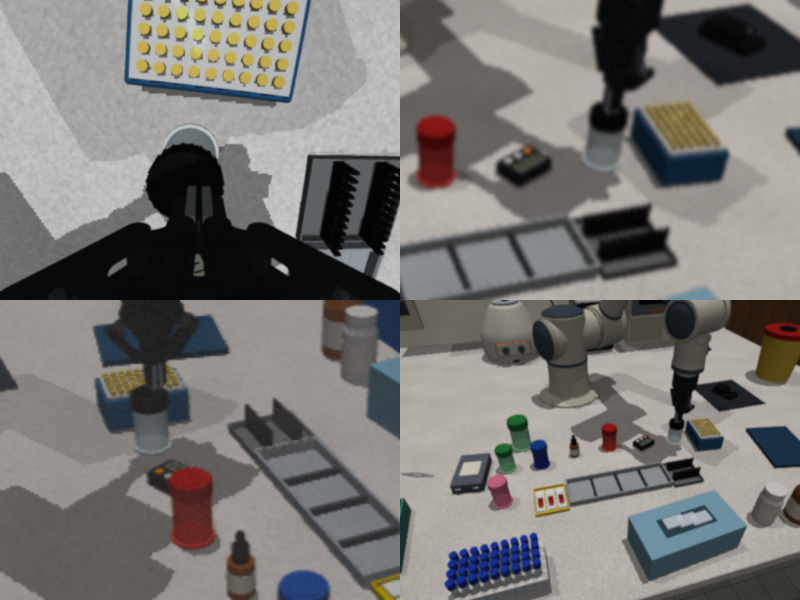

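```bash
python3 -c "
from h import *
st=bot.read_state(); c=cam('wrist',st); s=cam('scene'); d=cam('side')
p=st['ee_pos']; R=Ro.from_quat(st['tool_rot']).as_matrix()
tip=p+14*R[:,0]; 
for n,k in(('wrist',c),('scene',s),('side',d)): print(n,'tip',proj(k,tip).round(),'tcp-30',proj(k,p-40*R[:,0]).round())
print('wrist cap',plane(c,(237,235),84),plane(c,(212,235),84),plane(c,(286,235),84))
S=cv2.cvtColor(cv2.imread('pics/s4.png'),cv2.COLOR_BGR2RGB);D=cv2.cvtColor(cv2.imread('pics/d4.png'),cv2.COLOR_BGR2RGB)
# foot bottom centres / body by eye crops: scene scale 2 off(250,100); side scale 2 off(120,100)
a=(250+602/2,100+152/2-0) ; a=(250+(602-400)/2,100+155/2); b=(120+152/2,100+(440-300)/2)
print(plane(s,a,5),plane(d,b,5),tri(s,a,d,b))
a=(250+(608-400)/2,100+117/2); b=(120+150/2,100+(402-300)/2); print('cap',tri(s,a,d,b))
"
```

```text
wrist tip [[253. 227.]] tcp-30 [[253. 273.]]
scene tip [[353. 167.]] tcp-30 [[356. 150.]]
side tip [[198. 156.]] tcp-30 [[197. 138.]]
wrist cap [466.9929509  292.91401565  84.        ] [454.64939856 292.96140318  84.        ] [491.05402755 292.76234911  84.        ]
[462.63238471 290.69779535   5.        ] [467.80372379 287.50409615   5.        ] (array([466.95313592, 287.4419755 ,   6.89403588]), np.float64(2.3904955901560294))
cap (array([467.03545334, 286.64266981,  68.26400156]), np.float64(4.6896341850596945))
```

```bash
python3 -c "
import cv2,numpy as np
a=cv2.imread('pics/s4.png')[110:195,320:395];b=cv2.imread('pics/d4.png')[120:235,150:240];w=cv2.imread('pics/w4.png')[130:384,120:400]
cv=np.zeros((520,800,3),np.uint8)
x=cv2.resize(a,None,fx=4,fy=4,interpolation=2);cv[:x.shape[0],:x.shape[1]]=x
x=cv2.resize(b,None,fx=4,fy=4,interpolation=2);cv[:x.shape[0],310:310+x.shape[1]]=x[:,:490]
cv2.imwrite('pics/z4.png',np.clip(cv*1.6,0,255).astype('uint8'))"
```

```text
(no output)
```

View pics/z4.png

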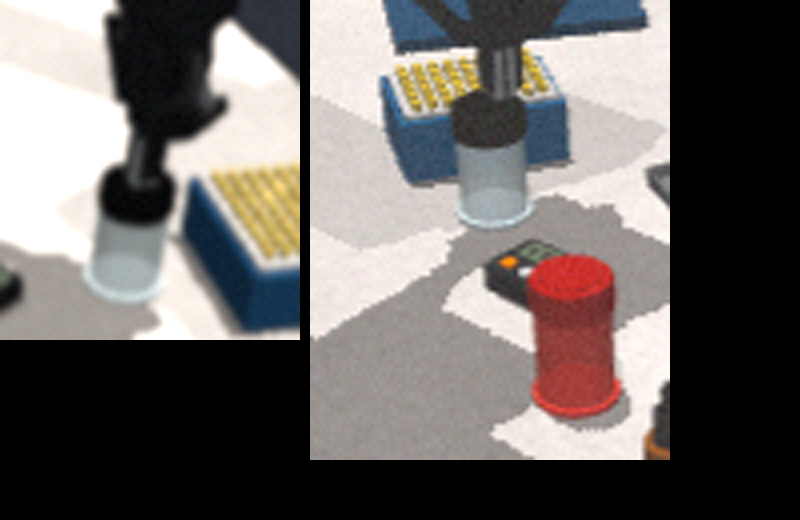

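The side and scene views show the finger ends vanishing at the cap's top plane, and the jar has not moved. I'll check the reported height by triangulating static features between the w3 and w4 wrist views.

```bash
python3 -c "
from h import *
st=bot.read_state(); c4=cam('wrist',st)
c3=cam('wrist',dict(ee_pos=[465.2,287.7,183.7],tool_rot=[5e-4,.7141,-.0049,.7]))
for n,a,b in(('dry TL',(362,172),(397,198)),('rackBL',(213,107),(162,105)),('rackBR',(340,122),(371,131)),('capTop',(258,154),(236,183))): print(n,tri(c3,a,c4,b))
print(st['joints'].round(4),st['ee_pos'])
S=cv2.imread('pics/scene0.png')
"
```

```text
dry TL (array([584.67482937, 280.11167731,  -9.44625243]), np.float64(1.5727193564406274))
rackBL (array([427.57001668, 354.00091531,  56.9894143 ]), np.float64(0.9738764964156448))
rackBR (array([543.37902821, 338.48104777,  40.1289885 ]), np.float64(0.37305499018731036))
capTop (array([466.20874249, 312.73923574,  61.35720285]), np.float64(1.1688969141111156))
[ 4.3020e-01  5.7950e-01  1.6579e+00 -3.0000e-04  9.2240e-01  4.4460e-01] [474.5601598  283.2581776   64.36511755]
```

jog_arm([
  {"tx": -0.6, "ty": 0, "tz": 0, "roll": 0},
  {"tx": -0.8, "ty": 0, "tz": 0, "roll": 0},
  {"tx": -0.8, "ty": 0, "tz": 0, "roll": 0},
  {"tx": -0.8, "ty": 0, "tz": 0, "roll": 0},
  {"tx": -0.6, "ty": 0, "tz": 0, "roll": 0},
  {"tx": -0.5, "ty": 0, "tz": 0, "roll": 0},
  {"tx": 0, "ty": 0, "tz": 0, "roll": 0},
], gripper=-1)

```text
t: 4.3
ee_pos: [475.5, 283.8, 170.0]
tool_rot: [0.002, 0.714, -0.008, 0.701]
force: [0.1, 0.1, -0.8]
finger_gap: 0.1
```

```bash
python3 -c "
from h import *
a,_=snap('side','d5.png'); b,_=snap('scene','s5.png')
w,c=snap('wrist','w5.png'); bb=blobs(w[:250],(0,0,0),(179,255,45),200); print([(x,y,plane(c,x,84).round(1)) for x,y in bb])
go()
st=bot.read_state();R=Ro.from_quat(st['tool_rot']).as_matrix();p=st['ee_pos']
for n in('scene','side'): print(n,'tip',proj(cam(n),p+14*R[:,0]).round())
cv=np.zeros((480,800,3),np.uint8)
cv[:480,:400]=cv2.resize(b[80:200,310:410],(400,480)); cv[:480,400:]=cv2.resize(a[80:200,140:240],(400,480))
cv2.imwrite('pics/m5.png',cv2.cvtColor(np.clip(cv*1.5,0,255).astype('uint8'),cv2.COLOR_RGB2BGR))"
```

```text
[([245.9, 182.3], [216, 151, 61, 63, 2963], array([467. , 291.7,  84. ])), ([408.8, 213.2], [354, 173, 97, 77, 3113], array([601.2, 264.4,  84. ])), ([239.3, 242.5], [215, 232, 45, 18, 432], array([460.3, 239. ,  84. ]))]
t 4.45 at [474.4 283.2 167.9] gap -0.2 tilt deg 1.37 x [-0.022 -0.01  -1.   ] yaw of z -0.014
scene tip [[358. 133.]]
side tip [[195. 121.]]
```

View pics/m5.png

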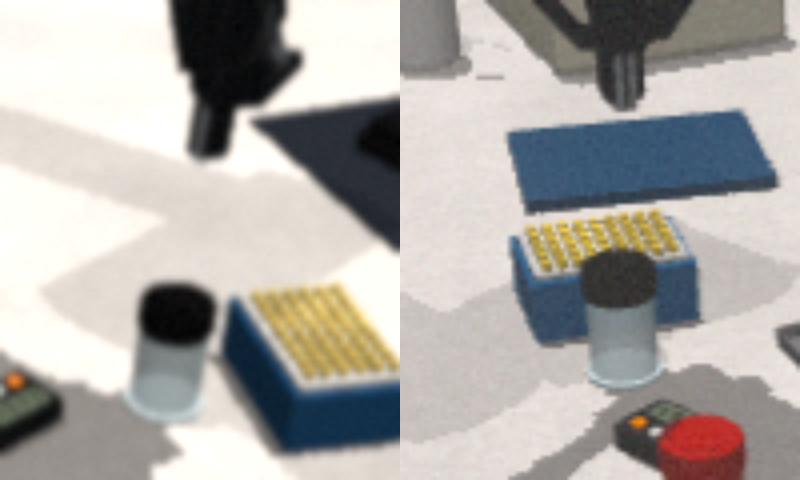

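```bash
python3 -c "
from h import *
s=cam('scene');d=cam('side')
print('tip now',tri(s,(362,119),d,(196,106)))
print('cap top',tri(s,(310+178/4,80+297/4),d,(140+220/4,80+265/4)))
print('foot',tri(s,(310+165/4,80+402/4),d,(140+225/4,80+370/4)))
print(bot.read_state()['joints'])
"
```

```text
tip now (array([478.93571223, 284.71058716, 194.16283097]), np.float64(1.384022003434385))
cap top (array([467.82612341, 285.71106768,  82.65888421]), np.float64(4.333576563689507))
foot (array([467.94536873, 289.27785486,  -2.72782511]), np.float64(1.8331771304950537))
[ 4.30334683e-01  4.44624557e-01  1.55232595e+00 -3.01089431e-04
  1.16858849e+00  4.44606280e-01]
```

The cameras put the closed fingertips at z≈194 while the TCP reads 168. So the real tips are about 26 mm above the reported TCP, not 14 mm below it. That explains the miss: the jaws shut just above the cap. I'll work with the measured offset and go down in stages.

```bash
python3 -c "
from h import *
go((466,289.5,110),(466,289.5,30))"
```

```text
t 4.45 at [474.4 283.2 167.9] gap -0.2 tilt deg 1.37 x [-0.022 -0.01  -1.   ] yaw of z -0.014
 -> [466.  289.5 110. ] [ 2.32  0.27 -0.29]
 -> [466.  289.5  30. ] [3.2  0.03 0.07]
```

jog_arm([
  {"tx": 0.4, "ty": 0.12, "tz": -0.15, "roll": 0},
  {"tx": 0.5, "ty": 0.12, "tz": -0.15, "roll": 0},
  {"tx": 0.5, "ty": 0.12, "tz": -0.1, "roll": 0},
  {"tx": 0.5, "ty": 0, "tz": 0, "roll": 0},
  {"tx": 0.4, "ty": 0, "tz": 0, "roll": 0},
  {"tx": 0, "ty": 0, "tz": 0, "roll": 0},
], gripper=1)

```text
t: 5.05
ee_pos: [458.5, 291.3, 101.3]
tool_rot: [0.0, 0.717, -0.01, 0.697]
force: [0.3, -0.4, 1.5]
finger_gap: 85.0
```

```bash
python3 -c "
from h import *
go((466,289.5,30))"
```

```text
t 5.05 at [458.5 291.3 101.3] gap 85.0 tilt deg 1.85 x [-0.029 -0.014 -0.999] yaw of z -0.014
 -> [466.  289.5  30. ] [ 2.84 -0.03  0.38]
```

jog_arm([
  {"tx": 1, "ty": 0, "tz": 0.2, "roll": 0},
  {"tx": 1, "ty": 0, "tz": 0.15, "roll": 0},
  {"tx": 0.7, "ty": 0, "tz": 0, "roll": 0},
], gripper=1)

```text
t: 5.35
ee_pos: [466.9, 291.2, 33.2]
tool_rot: [0.001, 0.716, -0.009, 0.698]
force: [0.5, -0.8, -0.0]
finger_gap: 85.9
```

```bash
python3 -c "
from h import *
go((466,289.5,30)); print(bot.read_state()['force'])"
```

```text
t 5.35 at [466.9 291.2  33.2] gap 85.9 tilt deg 1.61 x [-0.026 -0.012 -1.   ] yaw of z -0.014
 -> [466.  289.5  30. ] [ 0.13 -0.07 -0.03]
[ 0.54809788 -0.79185898 -0.04830732]
```

jog_arm([
  {"tx": 0.1, "ty": 0, "tz": 0, "roll": 0},
  {"tx": 0, "ty": 0, "tz": 0, "roll": 0},
  {"tx": 0, "ty": 0, "tz": 0, "roll": 0},
  {"tx": 0, "ty": 0, "tz": 0, "roll": 0},
  {"tx": 0, "ty": 0, "tz": 0, "roll": 0},
], gripper=-1)

```text
t: 5.85
ee_pos: [466.6, 291.2, 31.4]
tool_rot: [0.001, 0.716, -0.009, 0.698]
force: [0.0, 0.4, -2.2]
finger_gap: 48.9
```

```bash
python3 -c "
from h import *
go((466.5,290,130)); print(bot.read_state()['force'])"
```

```text
t 5.85 at [466.6 291.2  31.4] gap 48.9 tilt deg 1.66 x [-0.026 -0.012 -1.   ] yaw of z -0.015
 -> [466.5 290.  130. ] [-3.94 -0.1  -0.11]
[ 0.02965486  0.35132074 -2.23670322]
```

Gripped at 48.9 mm. I'll lift and carry it to the bay beside the drying rack at (622,149.5).

jog_arm([
  {"tx": -1, "ty": 0, "tz": 0, "roll": 0},
  {"tx": -1, "ty": 0, "tz": 0, "roll": 0},
  {"tx": -1, "ty": -0.3, "tz": 0.3, "roll": 0},
  {"tx": 0, "ty": -0.9, "tz": 1, "roll": 0},
  {"tx": 0, "ty": -0.9, "tz": 1, "roll": 0},
  {"tx": 0, "ty": -0.9, "tz": 1, "roll": 0},
  {"tx": 0, "ty": -0.9, "tz": 1, "roll": 0},
  {"tx": 0, "ty": -0.9, "tz": 1, "roll": 0},
  {"tx": 0, "ty": -0.7, "tz": 0.7, "roll": 0},
], gripper=-1)

```text
t: 6.75
ee_pos: [620.9, 150.2, 112.9]
tool_rot: [-0.0, 0.714, -0.007, 0.7]
force: [0.1, 0.6, -2.9]
finger_gap: 48.4
```

```bash
python3 -c "
from h import *
go((622,149.5,90),(622,149.5,35.5)); print(bot.read_state()['force'])"
```

```text
t 6.75 at [620.9 150.2 112.9] gap 48.4 tilt deg 1.32 x [-0.02  -0.011 -1.   ] yaw of z -0.009
 -> [622.  149.5  90. ] [ 0.92 -0.02  0.06]
 -> [622.  149.5  35.5] [2.18 0.02 0.04]
[ 0.0551499   0.56808269 -2.94879889]
```

jog_arm([
  {"tx": 1, "ty": 0, "tz": 0.04, "roll": 0},
  {"tx": 0.9, "ty": 0, "tz": 0, "roll": 0},
  {"tx": 0, "ty": 0, "tz": 0, "roll": 0},
], gripper=-1)

```text
t: 7.05
ee_pos: [625.2, 146.2, 66.3]
tool_rot: [0.001, 0.712, -0.008, 0.702]
force: [-0.9, -0.8, -1.0]
finger_gap: 48.6
```

```bash
python3 -c "
from h import *
a,_=snap('side','d6.png'); b,_=snap('scene','s6.png'); w,c=snap('wrist','w6.png')
go((622,149.5,35.5))
cv=np.zeros((600,800,3),np.uint8)
cv[:300,:400]=cv2.resize(b[150:270,200:360],(400,300)); cv[:300,400:]=cv2.resize(a[130:250,210:370],(400,300)); cv[300:,:400]=cv2.resize(w,(400,300))
cv2.imwrite('pics/m6.png',cv2.cvtColor(np.clip(cv*1.3,0,255).astype('uint8'),cv2.COLOR_RGB2BGR))"
```

```text
t 7.2 at [626.7 147.1  69.3] gap 48.5 tilt deg 0.84 x [-0.011 -0.01  -1.   ] yaw of z -0.013
 -> [622.  149.5  35.5] [ 1.35  0.11 -0.18]
```

View pics/m6.png

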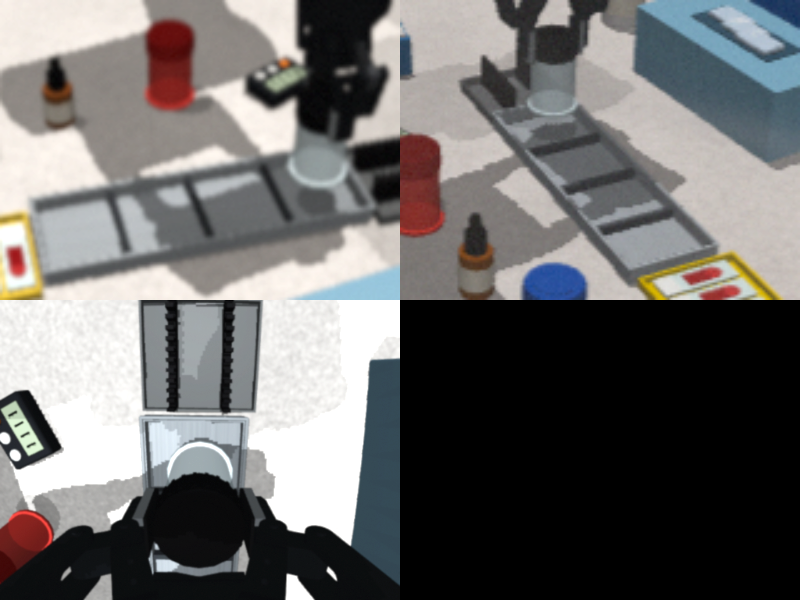

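```bash
python3 -c "
from h import *
s=cam('scene');d=cam('side')
S=lambda x,y:(200+x/2.5,150+y/2.5); D=lambda x,y:(210+(x-400)/2.5,130+y/2.5)
print('foot',tri(s,S(320,168),d,D(552,101)))
print('smear end robot side',tri(s,S(33,202),d,D(630,274)),'far',tri(s,S(42,270),d,D(713,243)))
for k,a,b in(('rib-',(118,222),(650,220)),('rib0',(199,207),(612,182)),('rib+',(277,193),(567,143))): print(k,tri(s,S(*a),d,D(*b)))
W=lambda x,y:(x*1.28,(y-300)*1.28)
st=bot.read_state();c=cam('wrist',st)
print('wrist tray end',plane(c,W(141,417),18),plane(c,W(248,417),18),'foot rear edge at z40',plane(c,W(199,442),40))"
```

```text
foot (array([628.40342024, 145.82989832,  38.40266021]), np.float64(1.5749889794388934))
smear end robot side (array([ 569.68333857, -116.49299801,   10.73251957]), np.float64(3.8347316475276916)) far (array([ 657.3619389 , -121.22254606,   17.37272654]), np.float64(1.3324025855532007))
rib- (array([626.20345174, -51.29781239,  15.29336534]), np.float64(10.570000892512263))
rib0 (array([628.20558548,  24.52652378,  13.72294979]), np.float64(11.563036080299))
rib+ (array([624.40850973, 105.5623232 ,  11.25500278]), np.float64(4.5978952926950765))
wrist tray end [577.33514444 187.53766923  18.        ] [669.61776448 186.62607057  18.        ] foot rear edge at z40 [627.48940773 170.61981605  40.        ]
```

jog_arm([
  {"tx": 0.5, "ty": 0.15, "tz": -0.2, "roll": 0},
  {"tx": 0.4, "ty": 0, "tz": 0, "roll": 0},
], gripper=-1)

```text
t: 7.4
ee_pos: [622.8, 151.8, 48.9]
tool_rot: [0.001, 0.709, -0.007, 0.705]
force: [-0.7, 0.1, -2.3]
finger_gap: 48.4
```

```bash
python3 -c "
from h import *
go((622,150.5,35.5)); print(bot.read_state()['force'])"
```

```text
t 7.4 at [622.8 151.8  48.9] gap 48.4 tilt deg 0.61 x [-0.006 -0.009 -1.   ] yaw of z -0.012
 -> [622.  150.5  35.5] [ 0.54 -0.05 -0.03]
[-0.72427659  0.05185537 -2.27013821]
```

jog_arm([
  {"tx": 0.3, "ty": -0.04, "tz": -0.03, "roll": 0},
  {"tx": 0.2, "ty": 0, "tz": 0, "roll": 0},
  {"tx": 0.02, "ty": 0, "tz": 0, "roll": 0},
], gripper=-1)

```text
t: 7.7
ee_pos: [620.8, 151.1, 33.7]
tool_rot: [0.001, 0.71, -0.007, 0.704]
force: [0.7, -0.7, -1.0]
finger_gap: 47.9
```

```bash
python3 -c "
from h import *
go((622,150.5,35.0)); print(bot.read_state()['force'])"
```

```text
t 7.7 at [620.8 151.1  33.7] gap 47.9 tilt deg 0.67 x [-0.008 -0.009 -1.   ] yaw of z -0.011
 -> [622.  150.5  35. ] [-0.05 -0.02  0.05]
[ 0.72109115 -0.66538109 -0.98733984]
```

jog_arm([
  {"tx": 0, "ty": 0, "tz": 0, "roll": 0},
  {"tx": 0, "ty": 0, "tz": 0, "roll": 0},
  {"tx": 0, "ty": 0, "tz": 0, "roll": 0},
  {"tx": -0.5, "ty": 0, "tz": 0, "roll": 0},
  {"tx": -1, "ty": 0, "tz": 0, "roll": 0},
  {"tx": -1, "ty": 0, "tz": 0, "roll": 0},
  {"tx": -1, "ty": 0, "tz": 0, "roll": 0},
], gripper=0.6)

```text
t: 8.4
ee_pos: [620.6, 151.5, 124.5]
tool_rot: [0.001, 0.711, -0.007, 0.703]
force: [0.2, -0.6, -0.7]
finger_gap: 68.6
```

jog_arm([
  {"tx": 0, "ty": -0.45, "tz": -0.9, "roll": 0},
  {"tx": 0, "ty": -0.45, "tz": -0.9, "roll": 0},
  {"tx": 0, "ty": -0.45, "tz": -0.9, "roll": 0},
  {"tx": 0, "ty": -0.45, "tz": -0.9, "roll": 0},
  {"tx": 0, "ty": -0.45, "tz": -0.9, "roll": 0},
  {"tx": 0, "ty": -0.45, "tz": -0.9, "roll": 0},
  {"tx": 0, "ty": -0.45, "tz": -0.9, "roll": 0},
  {"tx": 0, "ty": -0.45, "tz": -0.9, "roll": 0},
  {"tx": 0, "ty": 0, "tz": 0, "roll": 0},
], gripper=1)

```text
t: 9.3
ee_pos: [438.4, 61.6, 139.7]
tool_rot: [0.001, 0.704, -0.006, 0.711]
force: [-0.7, 0.2, -0.4]
finger_gap: 85.4
```

```bash
python3 -c "
from h import *
cap('w7.png',(0,170,60),(6,255,255))
go((440,59,90))"
```

```text
[438.4  61.6 139.7] [ 0.0012  0.7035 -0.0064  0.7106] 9.3 [([247.5, 197.5], array([434.7,  66.5,  84. ]))] [([247.5, 197.5], [214, 153, 68, 84, 4074])]
t 9.35 at [440.3  61.9 140. ] gap 85.4 tilt deg 0.8 x [ 0.012 -0.007 -1.   ] yaw of z -0.011
 -> [440.  59.  90.] [ 2.   -0.1  -0.03]
```

jog_arm([
  {"tx": 1, "ty": 0, "tz": -0.12, "roll": 0},
  {"tx": 1, "ty": 0, "tz": 0, "roll": 0},
  {"tx": 0.8, "ty": 0, "tz": 0, "roll": 0},
], gripper=1)

```text
t: 9.65
ee_pos: [444.8, 62.1, 72.8]
tool_rot: [0.002, 0.698, -0.006, 0.716]
force: [0.1, -0.1, 0.3]
finger_gap: 85.0
```

```bash
python3 -c "
from h import *
go((436.5,60.5,31.4))"
```

```text
t 9.65 at [444.8  62.1  72.8] gap 85.0 tilt deg 1.47 x [ 0.025 -0.007 -1.   ] yaw of z -0.011
 -> [436.5  60.5  31.4] [ 1.65 -0.05 -0.37]
```

jog_arm([
  {"tx": 0.5, "ty": 0, "tz": -0.25, "roll": 0},
  {"tx": 0.6, "ty": 0, "tz": -0.15, "roll": 0},
  {"tx": 0.5, "ty": 0, "tz": 0, "roll": 0},
], gripper=1)

```text
t: 9.95
ee_pos: [439.9, 62.7, 31.5]
tool_rot: [0.001, 0.697, -0.006, 0.717]
force: [0.4, -0.5, -0.6]
finger_gap: 85.4
```

jog_arm([
  {"tx": 0, "ty": 0, "tz": 0, "roll": 0},
  {"tx": 0, "ty": 0, "tz": 0, "roll": 0},
  {"tx": 0, "ty": 0, "tz": 0, "roll": 0},
  {"tx": 0, "ty": 0, "tz": 0, "roll": 0},
  {"tx": 0, "ty": 0, "tz": 0, "roll": 0},
], gripper=-1)

```text
t: 10.45
ee_pos: [442.9, 63.5, 33.0]
tool_rot: [0.001, 0.696, -0.006, 0.718]
force: [0.3, -0.5, -1.9]
finger_gap: 48.8
```

```bash
python3 -c "
from h import *
go((619,-2.5,110),(619,-2.5,35));print(bot.read_state()['force'])"
```

```text
t 10.45 at [442.9  63.5  33. ] gap 48.8 tilt deg 1.83 x [ 0.031 -0.007 -0.999] yaw of z -0.01
 -> [619.   -2.5 110. ] [-2.84 -2.59  7.16]
 -> [619.   -2.5  35. ] [ 3.    0.02 -0.09]
[ 0.34611165 -0.46935277 -1.94305112]
```

jog_arm([
  {"tx": -1, "ty": 0, "tz": 0, "roll": 0},
  {"tx": -1, "ty": 0, "tz": 0, "roll": 0},
  {"tx": -0.6, "ty": -0.2, "tz": 0.4, "roll": 0},
  {"tx": 0, "ty": -0.35, "tz": 0.95, "roll": 0},
  {"tx": 0, "ty": -0.35, "tz": 0.95, "roll": 0},
  {"tx": 0, "ty": -0.35, "tz": 0.95, "roll": 0},
  {"tx": 0, "ty": -0.35, "tz": 0.95, "roll": 0},
  {"tx": 0, "ty": -0.35, "tz": 0.95, "roll": 0},
  {"tx": 0, "ty": -0.35, "tz": 0.95, "roll": 0},
  {"tx": 0, "ty": -0.35, "tz": 0.95, "roll": 0},
  {"tx": 0, "ty": 0, "tz": 0, "roll": 0},
], gripper=-1)

```text
t: 11.55
ee_pos: [624.0, -6.8, 111.9]
tool_rot: [0.001, 0.694, -0.006, 0.72]
force: [0.8, 0.7, -2.6]
finger_gap: 49.2
```

```bash
python3 -c "
from h import *
go((619,-2.5,65),(619,-2.5,36));print(bot.read_state()['force'])"
```

```text
t 11.55 at [624.   -6.8 111.9] gap 49.2 tilt deg 2.18 x [ 0.037 -0.007 -0.999] yaw of z -0.01
 -> [619.   -2.5  65. ] [ 1.86  0.18 -0.27]
 -> [619.   -2.5  36. ] [ 1.16  0.01 -0.04]
[ 0.79456406  0.74512235 -2.64114021]
```

jog_arm([
  {"tx": 1, "ty": 0.2, "tz": -0.2, "roll": 0},
  {"tx": 0.7, "ty": 0, "tz": -0.1, "roll": 0},
  {"tx": 0, "ty": 0, "tz": 0, "roll": 0},
], gripper=-1)

```text
t: 11.85
ee_pos: [618.2, -2.0, 69.0]
tool_rot: [0.001, 0.693, -0.006, 0.721]
force: [0.5, 0.1, -3.2]
finger_gap: 48.9
```

```bash
python3 -c "
from h import *
w,c=snap('wrist','w8.png');a,_=snap('side','d8.png'); b,_=snap('scene','s8.png')
go((619,-1.5,36));
for n,im,k in(('sc',b,((0,170,40),(6,255,255))),('sd',a,((0,170,40),(6,255,255)))): print(n,blobs(im,*k,150))
cv=np.zeros((600,800,3),np.uint8)
cv[:300,:400]=cv2.resize(b[150:270,200:360],(400,300)); cv[:300,400:]=cv2.resize(a[130:250,210:370],(400,300)); cv[300:,:400]=cv2.resize(w,(400,300))
cv2.imwrite('pics/m8.png',cv2.cvtColor(np.clip(cv*1.3,0,255).astype('uint8'),cv2.COLOR_RGB2BGR))"
```

```text
t 12.0 at [620.1  -2.2  71.5] gap 48.6 tilt deg 2.51 x [ 0.043 -0.007 -0.999] yaw of z -0.01
 -> [619.   -1.5  36. ] [ 1.42  0.04 -0.11]
sc [([489.5, 39.7], [466, 29, 46, 23, 773]), ([260.1, 216.2], [251, 192, 24, 42, 538])]
sd []
```

View pics/m8.png

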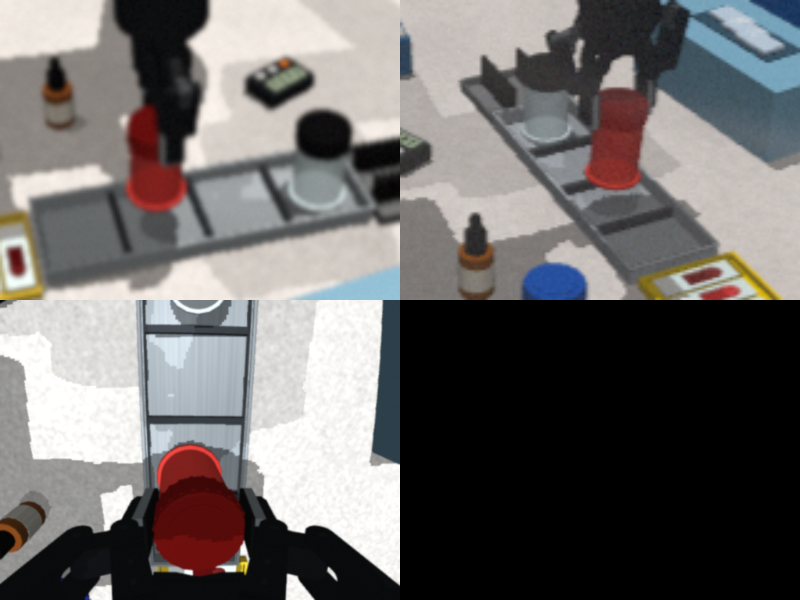

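Rinse stands in bay 4. I'll check red's offset from the rib numerically.

```bash
python3 -c "
from h import *
st=bot.read_state();c=cam('wrist',st);W=lambda x,y:(x*1.28,(y-300)*1.28)
print('rib0',plane(c,W(195,420),12),'rib76',plane(c,W(197,330),12),'foot edge',plane(c,W(190,447),41))
S=lambda x,y:(200+x/2.5,150+y/2.5); D=lambda x,y:(210+(x-400)/2.5,130+y/2.5)
print('foot',tri(cam('scene'),S(157,190),cam('side'),D(612,172)))
print('rinse',plane(cam('scene'),S(318,190),6),plane(cam('side'),D(549,126),6))"
```

```text
rib0 [620.23502306  33.76065555  12.        ] rib76 [622.78990809 108.77041881  12.        ] foot edge [615.1202087   17.07015037  41.        ]
foot (array([614.70627493,  -6.68257578,  40.47119716]), np.float64(0.28658610563886383))
rinse [623.47165124 149.7766459    6.        ] [627.10172563 147.22965827   6.        ]
```

jog_arm([
  {"tx": 0.7, "ty": 0.22, "tz": 0.1, "roll": 0},
  {"tx": 0.5, "ty": 0, "tz": 0, "roll": 0},
], gripper=-1)

```text
t: 12.2
ee_pos: [626.3, 3.3, 43.1]
tool_rot: [0.001, 0.69, -0.006, 0.724]
force: [0.2, 0.5, -2.2]
finger_gap: 49.0
```

```bash
python3 -c "
from h import *
go((623,3,36))"
```

```text
t 12.2 at [626.3   3.3  43.1] gap 49.0 tilt deg 2.83 x [ 0.049 -0.008 -0.999] yaw of z -0.01
 -> [623.   3.  36.] [ 0.28 -0.01 -0.15]
```

jog_arm([
  {"tx": 0.25, "ty": 0, "tz": -0.1, "roll": 0},
  {"tx": 0.05, "ty": 0, "tz": 0, "roll": 0},
], gripper=-1)

```text
t: 12.4
ee_pos: [623.8, 3.6, 34.1]
tool_rot: [0.001, 0.69, -0.006, 0.724]
force: [-13.8, 0.2, 43.7]
finger_gap: 48.3
```

```bash
python3 -c "
from h import *
go((623,3,36));print(bot.read_state()['force'])"
```

```text
t 12.4 at [623.8   3.6  34.1] gap 48.3 tilt deg 2.78 x [ 0.048 -0.008 -0.999] yaw of z -0.01
 -> [623.   3.  36.] [-0.08 -0.03 -0.03]
[-13.76870462   0.1800478   43.68608699]
```

jog_arm([
  {"tx": -0.06, "ty": 0, "tz": 0, "roll": 0},
], gripper=-1)

```text
t: 12.5
ee_pos: [623.5, 3.7, 35.3]
tool_rot: [0.001, 0.69, -0.006, 0.724]
force: [-0.5, -0.6, -2.9]
finger_gap: 48.5
```

jog_arm([
  {"tx": 0, "ty": 0, "tz": 0, "roll": 0},
  {"tx": 0, "ty": 0, "tz": 0, "roll": 0},
  {"tx": 0, "ty": 0, "tz": 0, "roll": 0},
  {"tx": -0.6, "ty": 0, "tz": 0, "roll": 0},
  {"tx": -1, "ty": 0, "tz": 0, "roll": 0},
  {"tx": -1, "ty": 0, "tz": 0, "roll": 0},
  {"tx": -1, "ty": 0, "tz": 0, "roll": 0},
  {"tx": -1, "ty": 0, "tz": 0, "roll": 0},
], gripper=0.6)

```text
t: 13.3
ee_pos: [615.7, 4.6, 154.3]
tool_rot: [0.001, 0.692, -0.006, 0.722]
force: [0.3, -0.3, 0.4]
finger_gap: 68.5
```

```bash
python3 -c "
from h import *
go((460,-171,140))"
```

```text
t 13.3 at [615.7   4.6 154.3] gap 68.5 tilt deg 2.46 x [ 0.042 -0.007 -0.999] yaw of z -0.01
 -> [ 460. -171.  140.] [ 0.36 -7.08 -6.18]
```

jog_arm([
  {"tx": 0, "ty": -0.88, "tz": -0.78, "roll": 0},
  {"tx": 0, "ty": -0.88, "tz": -0.78, "roll": 0},
  {"tx": 0, "ty": -0.88, "tz": -0.78, "roll": 0},
  {"tx": 0, "ty": -0.88, "tz": -0.78, "roll": 0},
  {"tx": 0, "ty": -0.88, "tz": -0.78, "roll": 0},
  {"tx": 0, "ty": -0.88, "tz": -0.78, "roll": 0},
  {"tx": 0, "ty": -0.88, "tz": -0.78, "roll": 0},
  {"tx": 0, "ty": -0.88, "tz": -0.78, "roll": 0},
  {"tx": 0, "ty": 0, "tz": 0, "roll": 0},
], gripper=1)

```text
t: 14.2
ee_pos: [456.4, -175.7, 162.1]
tool_rot: [-0.002, 0.685, -0.007, 0.728]
force: [0.2, 0.8, -0.2]
finger_gap: 85.8
```

```bash
python3 -c "
from h import *
cap('w9.png',(108,130,25),(128,255,255)); go()"
```

```text
[ 456.4 -175.7  162.1] [-0.0017  0.6854 -0.0065  0.7281] 14.2 [([250.3, 185.9], array([ 458.6, -168.7,   84. ]))] [([250.3, 185.9], [221, 147, 63, 77, 3710])]
t 14.25 at [ 457.5 -175.   162.3] gap 85.0 tilt deg 3.58 x [ 0.061 -0.012 -0.998] yaw of z -0.007
```

View pics/w9.png

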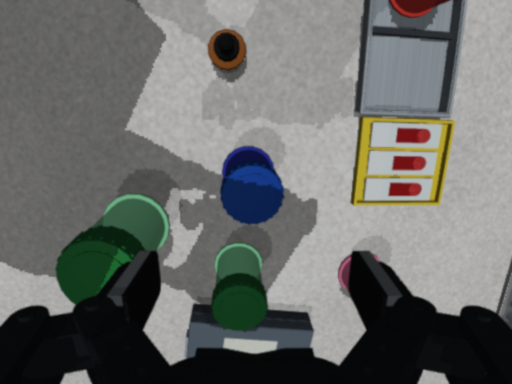

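View shows the blue cap at (251,193). The larger green is at (95,265) and the smaller at (240,300). The smaller one, in front of the slide box, is jar_fix, and the pink one is at (357,272).

```bash
python3 -c "
from h import *
st=bot.read_state();c=cam('wrist',st); q=plane(c,(251,193),84);print(q, 'green',plane(c,(240,302),84),'big',plane(c,(95,262),110),'box edge',plane(c,(195,310),35),plane(c,(312,317),35))
go((q[0]+1.5,q[1],70),(q[0]+3,q[1],32))"
```

```text
[ 460.27185234 -173.90506337   84.        ] green [ 449.70057856 -274.34021653   84.        ] big [ 342.14389456 -216.76843286  110.        ] box edge [ 402.03809313 -317.69571122   35.        ] [ 528.80963799 -333.61726961   35.        ]
t 14.25 at [ 457.5 -175.   162.3] gap 85.0 tilt deg 3.58 x [ 0.061 -0.012 -0.998] yaw of z -0.007
 -> [ 461.77185234 -173.90506337   70.        ] [ 3.7   0.09 -0.06]
 -> [ 463.27185234 -173.90506337   32.        ] [ 1.52  0.02 -0.03]
```

jog_arm([
  {"tx": 1, "ty": 0.05, "tz": 0, "roll": 0},
  {"tx": 1, "ty": 0, "tz": 0, "roll": 0},
  {"tx": 1, "ty": 0, "tz": 0, "roll": 0},
  {"tx": 0.6, "ty": 0, "tz": 0, "roll": 0},
], gripper=1)

```text
t: 14.65
ee_pos: [468.2, -175.1, 75.1]
tool_rot: [-0.003, 0.681, -0.008, 0.732]
force: [-0.3, 0.4, 0.4]
finger_gap: 85.3
```

```bash
python3 -c "
from h import *
go((463,-174,32))"
```

```text
t 14.65 at [ 468.2 -175.1   75.1] gap 85.3 tilt deg 4.18 x [ 0.071 -0.016 -0.997] yaw of z -0.006
 -> [ 463. -174.   32.] [ 1.7   0.07 -0.33]
```

jog_arm([
  {"tx": 0.35, "ty": 0.03, "tz": -0.1, "roll": 0},
  {"tx": 0.35, "ty": 0.03, "tz": -0.1, "roll": 0},
  {"tx": 0.35, "ty": 0, "tz": -0.08, "roll": 0},
  {"tx": 0.35, "ty": 0, "tz": -0.05, "roll": 0},
  {"tx": 0.2, "ty": 0, "tz": 0, "roll": 0},
], gripper=1)

```text
t: 15.15
ee_pos: [464.2, -172.8, 33.1]
tool_rot: [-0.004, 0.681, -0.008, 0.732]
force: [0.1, -0.4, 0.6]
finger_gap: 85.3
```

jog_arm([
  {"tx": 0, "ty": 0, "tz": 0, "roll": 0},
  {"tx": 0, "ty": 0, "tz": 0, "roll": 0},
  {"tx": 0, "ty": 0, "tz": 0, "roll": 0},
  {"tx": 0, "ty": 0, "tz": 0, "roll": 0},
  {"tx": 0, "ty": 0, "tz": 0, "roll": 0},
], gripper=-1)

```text
t: 15.65
ee_pos: [464.3, -173.1, 33.8]
tool_rot: [-0.004, 0.681, -0.008, 0.732]
force: [-0.4, 0.8, -1.8]
finger_gap: 48.5
```

```bash
python3 -c "
from h import *
go((463,-174,125),(463,74,130),(622,74,130));print(bot.read_state()['force'])"
```

```text
t 15.65 at [ 464.3 -173.1   33.8] gap 48.5 tilt deg 4.29 x [ 0.073 -0.017 -0.997] yaw of z -0.005
 -> [ 463. -174.  125.] [-3.64 -0.1   0.22]
 -> [463.  74. 130.] [-0.37  9.92 -0.03]
 -> [622.  74. 130.] [0.46 0.04 6.34]
[-0.40068794  0.78578871 -1.76509384]
```

jog_arm([
  {"tx": -0.8, "ty": 0, "tz": 0, "roll": 0},
  {"tx": -1, "ty": 0, "tz": 0, "roll": 0},
  {"tx": -1, "ty": 0, "tz": 0, "roll": 0},
  {"tx": -1, "ty": 0, "tz": 0.1, "roll": 0},
  {"tx": -0.8, "ty": 0, "tz": 0.1, "roll": 0},
], gripper=-1)

```text
t: 16.15
ee_pos: [459.1, -170.4, 151.0]
tool_rot: [-0.003, 0.682, -0.007, 0.731]
force: [0.4, 0.1, -1.7]
finger_gap: 48.6
```

jog_arm([
  {"tx": 0, "ty": 0.9, "tz": 0.55, "roll": 0},
  {"tx": 0, "ty": 0.95, "tz": 0.55, "roll": 0},
  {"tx": 0, "ty": 0.95, "tz": 0.55, "roll": 0},
  {"tx": 0, "ty": 0.95, "tz": 0.55, "roll": 0},
  {"tx": 0, "ty": 0.95, "tz": 0.55, "roll": 0},
  {"tx": 0, "ty": 0.95, "tz": 0.55, "roll": 0},
  {"tx": 0, "ty": 0.95, "tz": 0.55, "roll": 0},
  {"tx": 0, "ty": 0.95, "tz": 0.55, "roll": 0},
  {"tx": 0, "ty": 0.95, "tz": 0.55, "roll": 0},
  {"tx": 0, "ty": 0.8, "tz": 0.5, "roll": 0},
  {"tx": 0, "ty": 0, "tz": 0, "roll": 0},
], gripper=-1)

```text
t: 17.25
ee_pos: [603.5, 69.8, 162.6]
tool_rot: [-0.003, 0.679, -0.009, 0.734]
force: [-0.4, -0.3, -1.6]
finger_gap: 48.7
```

```bash
python3 -c "
from h import *
go((622,74,75),(622,74,38));print(bot.read_state()['force'])"
```

```text
t 17.25 at [603.5  69.8 162.6] gap 48.7 tilt deg 4.51 x [ 0.077 -0.017 -0.997] yaw of z -0.008
 -> [622.  74.  75.] [3.55 0.24 0.47]
 -> [622.  74.  38.] [ 1.48  0.02 -0.11]
[-0.3954719  -0.26359738 -1.5874925 ]
```

jog_arm([
  {"tx": 0.5, "ty": 0.05, "tz": 0.15, "roll": 0},
  {"tx": 0.5, "ty": 0.05, "tz": 0.15, "roll": 0},
  {"tx": 0.5, "ty": 0.05, "tz": 0.15, "roll": 0},
  {"tx": 0.5, "ty": 0.05, "tz": 0.1, "roll": 0},
  {"tx": 0.5, "ty": 0.05, "tz": 0, "roll": 0},
  {"tx": 0.5, "ty": 0, "tz": 0, "roll": 0},
  {"tx": 0.4, "ty": 0, "tz": 0, "roll": 0},
  {"tx": 0.1, "ty": 0, "tz": 0, "roll": 0},
], gripper=-1)

```text
t: 18.05
ee_pos: [623.1, 72.1, 66.8]
tool_rot: [-0.003, 0.681, -0.01, 0.732]
force: [0.1, -0.7, -1.7]
finger_gap: 48.6
```

```bash
python3 -c "
from h import *
go((624,76,37))
w,c=snap('wrist','w10.png');a,_=snap('side','d10.png'); b,_=snap('scene','s10.png')
cv=np.zeros((600,800,3),np.uint8)
cv[:300,:400]=cv2.resize(b[150:270,200:360],(400,300)); cv[:300,400:]=cv2.resize(a[130:250,210:370],(400,300)); cv[300:,:400]=cv2.resize(w,(400,300))
cv2.imwrite('pics/m10.png',cv2.cvtColor(np.clip(cv*1.5,0,255).astype('uint8'),cv2.COLOR_RGB2BGR))"
```

```text
t 18.05 at [623.1  72.1  66.8] gap 48.6 tilt deg 4.3 x [ 0.073 -0.018 -0.997] yaw of z -0.01
 -> [624.  76.  37.] [ 1.19  0.18 -0.05]
```

View pics/m10.png

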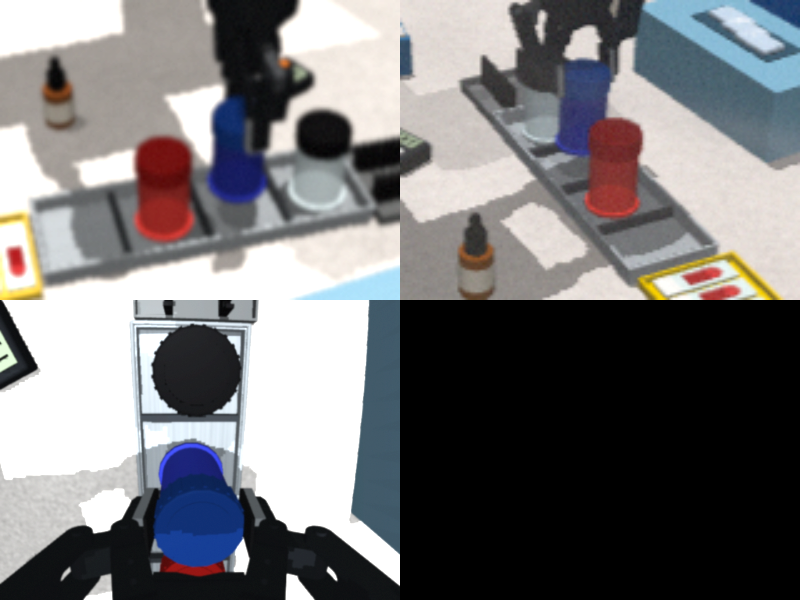

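Red and rinse stand in their bays, and blue hangs over bay 3. I'll measure its offset.

```bash
python3 -c "
from h import *
st=bot.read_state();c=cam('wrist',st);W=lambda x,y:(x*1.28,(y-300)*1.28)
print('rib76',plane(c,W(190,418),12),'tray end',plane(c,W(190,323),18),'foot edge',plane(c,W(191,445),38))
S=lambda x,y:(200+x/2.5,150+y/2.5); D=lambda x,y:(210+(x-400)/2.5,130+y/2.5)
s,d=cam('scene'),cam('side')
print('foot',tri(s,S(238,182),d,D(583,138)))
print('red',plane(s,S(164,222),5),plane(d,D(612,202),5))
print('rinse',plane(s,S(318,190),5),plane(d,D(547,126),5))"
```

```text
rib76 [621.26183076 110.01210057  12.        ] tray end [622.27897312 186.21668187  18.        ] foot edge [620.61880327  92.87145686  38.        ]
foot (array([622.99491923,  67.41802584,  36.80929572]), np.float64(1.654113037695732))
red [621.45426904  -2.22499466   5.        ] [616.67529459  -7.17737225   5.        ]
rinse [622.53577327 150.28051425   5.        ] [625.94006607 149.64254636   5.        ]
```

jog_arm([
  {"tx": 0.3, "ty": 0.12, "tz": -0.02, "roll": 0},
  {"tx": 0.3, "ty": 0.12, "tz": 0, "roll": 0},
  {"tx": 0.25, "ty": 0, "tz": 0, "roll": 0},
  {"tx": 0.12, "ty": 0, "tz": 0, "roll": 0},
], gripper=-1)

```text
t: 18.6
ee_pos: [626.6, 78.5, 44.2]
tool_rot: [-0.003, 0.679, -0.01, 0.734]
force: [0.6, -0.1, -1.5]
finger_gap: 48.8
```

```bash
python3 -c "
from h import *
go((622,78,37));print(bot.read_state()['force'])"
```

```text
t 18.6 at [626.6  78.5  44.2] gap 48.8 tilt deg 4.6 x [ 0.078 -0.018 -0.997] yaw of z -0.009
 -> [622.  78.  37.] [ 0.27 -0.02 -0.2 ]
[ 0.58522921 -0.07164831 -1.50402862]
```

jog_arm([
  {"tx": 0.15, "ty": 0, "tz": -0.15, "roll": 0},
  {"tx": 0.09, "ty": 0, "tz": 0, "roll": 0},
], gripper=-1)

```text
t: 18.8
ee_pos: [622.9, 78.5, 37.1]
tool_rot: [-0.003, 0.679, -0.01, 0.734]
force: [-1.2, 0.5, -1.5]
finger_gap: 48.9
```

jog_arm([
  {"tx": 0, "ty": 0, "tz": 0, "roll": 0},
  {"tx": 0, "ty": 0, "tz": 0, "roll": 0},
  {"tx": 0, "ty": 0, "tz": 0, "roll": 0},
  {"tx": 0, "ty": 0, "tz": 0, "roll": 0},
], gripper=0.6)

```text
t: 19.2
ee_pos: [623.3, 78.4, 37.4]
tool_rot: [-0.003, 0.679, -0.01, 0.734]
force: [0.3, -0.4, -0.9]
finger_gap: 68.1
```

```bash
python3 -c "
from h import *
go((622,78,150),(450,-274,150));print(bot.read_state()['force'])"
```

```text
t 19.2 at [623.3  78.4  37.4] gap 68.1 tilt deg 4.62 x [ 0.079 -0.018 -0.997] yaw of z -0.009
 -> [622.  78. 150.] [-4.49 -0.09  0.31]
 -> [ 450. -274.  150.] [ -0.29 -14.15  -6.73]
[ 0.31788846 -0.43032439 -0.85775813]
```

Blue is released. I'll rise and go to the timer while turning about 24°.

jog_arm([
  {"tx": -0.6, "ty": 0, "tz": 0.05, "roll": 0},
  {"tx": -1, "ty": 0, "tz": 0.08, "roll": 0},
  {"tx": -1, "ty": 0, "tz": 0.08, "roll": 0},
  {"tx": -1, "ty": 0, "tz": 0.08, "roll": 0},
], gripper=0.6)

```text
t: 19.6
ee_pos: [621.5, 79.7, 127.7]
tool_rot: [-0.003, 0.681, -0.01, 0.732]
force: [0.4, -0.0, 0.8]
finger_gap: 68.0
```

jog_arm([
  {"tx": 0, "ty": 0.48, "tz": -0.8, "roll": 0},
  {"tx": 0, "ty": 0.48, "tz": -0.8, "roll": 0},
  {"tx": 0, "ty": 0.48, "tz": -0.8, "roll": 0},
  {"tx": 0, "ty": 0.48, "tz": -0.8, "roll": 0},
  {"tx": 0, "ty": 0.48, "tz": -0.8, "roll": 0},
  {"tx": 0, "ty": 0.48, "tz": -0.8, "roll": 0},
  {"tx": 0, "ty": 0.48, "tz": -0.8, "roll": 0},
  {"tx": 0, "ty": 0.48, "tz": -0.8, "roll": 0},
  {"tx": 0, "ty": 0, "tz": 0, "roll": -0.9},
  {"tx": 0, "ty": 0, "tz": 0, "roll": -0.9},
  {"tx": 0, "ty": 0, "tz": 0, "roll": -0.9},
  {"tx": 0, "ty": 0, "tz": 0, "roll": -0.8},
], gripper=1)

```text
t: 20.8
ee_pos: [460.9, 181.1, 120.2]
tool_rot: [-0.16, 0.662, 0.136, 0.72]
force: [-0.5, -0.3, 0.9]
finger_gap: 85.4
```

```bash
python3 -c "
from h import *
go((461,174,60))
st=bot.read_state(); im,c=snap('wrist','w11.png')
m=cv2.inRange(cv2.cvtColor(im,cv2.COLOR_RGB2HSV),(0,0,0),(179,255,75))[:250]
m=cv2.morphologyEx(m,cv2.MORPH_CLOSE,np.ones((25,25),np.uint8))
for k in cv2.findContours(m,0,2)[0]:
    if cv2.contourArea(k)>800:
        r=cv2.minAreaRect(k); b=cv2.boxPoints(r); P=np.array([plane(c,p,15) for p in b]); print(r,P.round(1)[:,:2].tolist(),P.mean(0).round(1))
"
```

```text
t 20.8 at [460.9 181.1 120.2] gap 85.4 tilt deg 5.1 x [ 0.087 -0.016 -0.996] yaw of z 0.424
 -> [461. 174.  60.] [ 2.4  -0.14 -0.29]
((239.0, 181.5), (73.0, 54.0), 90.0) [[424.2, 198.4], [465.2, 216.3], [493.3, 156.2], [448.7, 137.7]] [457.8 177.1  15. ]
((413.4706115722656, 211.11892700195312), (98.34310150146484, 148.26361083984375), 31.25094985961914) [[566.7, 151.5], [570.6, 284.7], [676.6, 281.2], [685.4, 131.1]] [624.8 212.1  15. ]
((391.0, 25.5), (51.0, 118.0), 90.0) [[464.1, 337.4], [550.2, 382.7], [571.5, 349.8], [481.2, 304.9]] [516.8 343.7  15. ]
```

View pics/w11.png

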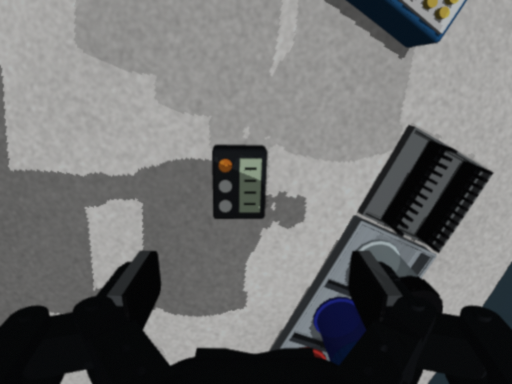

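The timer is square to the jaws at (239,181), which gives (458,177). Now a slow descent.

```bash
python3 -c "
from h import *
go((461,176.5,10),(461,176.5,-22))"
```

```text
t 20.85 at [460.9 181.  120.3] gap 85.3 tilt deg 5.1 x [ 0.087 -0.016 -0.996] yaw of z 0.43
 -> [461.  176.5  10. ] [ 4.4   0.06 -0.39]
 -> [461.  176.5 -22. ] [ 1.27  0.07 -0.09]
```

jog_arm([
  {"tx": 0.5, "ty": 0.01, "tz": -0.06, "roll": 0},
  {"tx": 0.5, "ty": 0.01, "tz": -0.06, "roll": 0},
  {"tx": 0.5, "ty": 0.01, "tz": -0.06, "roll": 0},
  {"tx": 0.5, "ty": 0.01, "tz": -0.06, "roll": 0},
  {"tx": 0.5, "ty": 0.01, "tz": -0.06, "roll": 0},
  {"tx": 0.5, "ty": 0.01, "tz": -0.06, "roll": 0},
  {"tx": 0.5, "ty": 0.01, "tz": -0.05, "roll": 0},
  {"tx": 0.4, "ty": 0, "tz": 0, "roll": 0},
  {"tx": 0.2, "ty": 0, "tz": 0, "roll": 0},
], gripper=1)

```text
t: 21.75
ee_pos: [463.4, 177.4, 16.3]
tool_rot: [-0.156, 0.66, 0.132, 0.723]
force: [-0.3, -0.8, -0.2]
finger_gap: 85.6
```

```bash
python3 -c "
from h import *
go((461,176.5,-22)); print(bot.read_state()['force'])"
```

```text
t 21.75 at [463.4 177.4  16.3] gap 85.6 tilt deg 5.52 x [ 0.095 -0.014 -0.995] yaw of z 0.412
 -> [461.  176.5 -22. ] [ 1.52  0.08 -0.23]
[-0.32952123 -0.76921086 -0.23893616]
```

jog_arm([
  {"tx": 0.3, "ty": 0.02, "tz": -0.05, "roll": 0},
  {"tx": 0.3, "ty": 0.02, "tz": -0.05, "roll": 0},
  {"tx": 0.3, "ty": 0.02, "tz": -0.05, "roll": 0},
  {"tx": 0.25, "ty": 0.02, "tz": -0.04, "roll": 0},
  {"tx": 0.15, "ty": 0, "tz": 0, "roll": 0},
], gripper=1)

```text
t: 22.25
ee_pos: [461.9, 177.1, -18.6]
tool_rot: [-0.155, 0.659, 0.132, 0.724]
force: [0.2, 0.9, -0.2]
finger_gap: 85.4
```

```bash
python3 -c "
from h import *
go((461,176.5,-22)); print(bot.read_state()['force'])"
```

```text
t 22.25 at [461.9 177.1 -18.6] gap 85.4 tilt deg 5.58 x [ 0.096 -0.014 -0.995] yaw of z 0.411
 -> [461.  176.5 -22. ] [ 0.13  0.   -0.05]
[ 0.15912355  0.85786575 -0.20351923]
```

jog_arm([
  {"tx": 0.13, "ty": 0, "tz": 0, "roll": 0},
  {"tx": 0, "ty": 0, "tz": 0, "roll": 0},
  {"tx": 0, "ty": 0, "tz": 0, "roll": 0},
  {"tx": 0, "ty": 0, "tz": 0, "roll": 0},
  {"tx": 0, "ty": 0, "tz": 0, "roll": 0},
], gripper=-1)

```text
t: 22.75
ee_pos: [462.3, 177.1, -21.6]
tool_rot: [-0.155, 0.659, 0.132, 0.724]
force: [-0.1, -0.1, -1.1]
finger_gap: 44.5
```

```bash
python3 -c "
from h import *
go((475,-381,100)); print(bot.read_state()['force'])"
```

```text
t 22.75 at [462.3 177.1 -21.6] gap 44.5 tilt deg 5.61 x [ 0.097 -0.014 -0.995] yaw of z 0.411
 -> [ 475. -381.  100.] [ -4.48 -20.93  -8.01]
[-0.09890354 -0.098334   -1.09786884]
```

Timer gripped. I'll lift, turn to the box's yaw, then carry it in -y.

jog_arm([
  {"tx": -0.4, "ty": 0, "tz": 0, "roll": 0},
  {"tx": -0.8, "ty": 0, "tz": 0.05, "roll": 0},
  {"tx": -0.9, "ty": 0, "tz": 0.08, "roll": 0},
  {"tx": -0.9, "ty": 0, "tz": 0.08, "roll": 0},
  {"tx": -0.9, "ty": 0, "tz": 0.08, "roll": 0},
  {"tx": -0.9, "ty": 0, "tz": 0.08, "roll": 0},
  {"tx": -0.9, "ty": 0, "tz": 0.08, "roll": 0.5},
  {"tx": 0, "ty": 0, "tz": 0, "roll": 0.8},
  {"tx": 0, "ty": 0, "tz": 0, "roll": 0.8},
  {"tx": 0, "ty": 0, "tz": 0, "roll": 0.8},
  {"tx": 0, "ty": 0, "tz": 0, "roll": 0.8},
  {"tx": 0, "ty": 0, "tz": 0, "roll": 0.8},
], gripper=-1)

```text
t: 23.95
ee_pos: [457.1, 184.1, 136.4]
tool_rot: [0.052, 0.668, -0.054, 0.74]
force: [0.2, -0.3, -1.2]
finger_gap: 44.5
```

```bash
python3 -c "
from h import *
go((475,-340,130)); print(bot.read_state()['force'])"
```

```text
t 23.95 at [457.1 184.1 136.4] gap 44.5 tilt deg 5.86 x [ 0.102 -0.011 -0.995] yaw of z -0.15
 -> [ 475. -340.  130.] [  0.55 -20.63   3.79]
[ 0.17252797 -0.28038229 -1.23945887]
```

jog_arm([
  {"tx": 0, "ty": -0.6, "tz": 0.11, "roll": 0},
  {"tx": 0, "ty": -0.6, "tz": 0.11, "roll": 0},
  {"tx": 0, "ty": -0.6, "tz": 0.11, "roll": 0},
  {"tx": 0, "ty": -0.6, "tz": 0.11, "roll": 0},
  {"tx": 0, "ty": -0.6, "tz": 0.11, "roll": 0},
  {"tx": 0, "ty": -0.6, "tz": 0.11, "roll": 0},
  {"tx": 0, "ty": -0.6, "tz": 0.11, "roll": 0},
  {"tx": 0, "ty": -0.6, "tz": 0.11, "roll": 0},
  {"tx": 0, "ty": -0.6, "tz": 0.11, "roll": 0},
  {"tx": 0, "ty": -0.6, "tz": 0.11, "roll": 0},
  {"tx": 0, "ty": -0.6, "tz": 0.11, "roll": 0},
  {"tx": 0, "ty": -0.6, "tz": 0.11, "roll": 0},
], gripper=-1)

```text
t: 25.15
ee_pos: [459.1, -3.3, 147.6]
tool_rot: [0.053, 0.666, -0.053, 0.742]
force: [0.6, 0.6, -0.5]
finger_gap: 44.7
```

jog_arm([
  {"tx": 0, "ty": -0.6, "tz": 0.11, "roll": 0},
  {"tx": 0, "ty": -0.6, "tz": 0.11, "roll": 0},
  {"tx": 0, "ty": -0.6, "tz": 0.11, "roll": 0},
  {"tx": 0, "ty": -0.6, "tz": 0.11, "roll": 0},
  {"tx": 0, "ty": -0.6, "tz": 0.11, "roll": 0},
  {"tx": 0, "ty": -0.6, "tz": 0.11, "roll": 0},
  {"tx": 0, "ty": -0.6, "tz": 0.11, "roll": 0},
  {"tx": 0, "ty": -0.6, "tz": 0.11, "roll": 0},
  {"tx": 0, "ty": -0.6, "tz": 0.11, "roll": 0},
  {"tx": 0, "ty": -0.6, "tz": 0.11, "roll": 0},
], gripper=-1)

```text
t: 26.15
ee_pos: [461.1, -160.5, 156.8]
tool_rot: [0.053, 0.664, -0.052, 0.744]
force: [-0.8, 0.3, -0.5]
finger_gap: 45.1
```

```bash
python3 -c "
from h import *
go((475,-340,130)); print(bot.read_state()['force'])"
```

```text
t 26.15 at [ 461.1 -160.5  156.8] gap 45.1 tilt deg 6.42 x [ 0.112 -0.007 -0.994] yaw of z -0.149
 -> [ 475. -340.  130.] [ 1.18 -7.03  1.48]
[-0.7738655   0.3112078  -0.50492697]
```

jog_arm([
  {"tx": 0.05, "ty": -0.75, "tz": 0.13, "roll": 0},
  {"tx": 0.05, "ty": -0.75, "tz": 0.13, "roll": 0},
  {"tx": 0.05, "ty": -0.75, "tz": 0.13, "roll": 0},
  {"tx": 0.05, "ty": -0.75, "tz": 0.13, "roll": 0},
  {"tx": 0.05, "ty": -0.75, "tz": 0.13, "roll": 0},
  {"tx": 0.05, "ty": -0.75, "tz": 0.13, "roll": 0},
  {"tx": 0.05, "ty": -0.75, "tz": 0.13, "roll": 0},
  {"tx": 0.05, "ty": -0.75, "tz": 0.13, "roll": 0},
  {"tx": 0.05, "ty": -0.75, "tz": 0.13, "roll": 0},
  {"tx": 0.05, "ty": -0.75, "tz": 0.13, "roll": 0},
  {"tx": 0.05, "ty": -0.75, "tz": 0.13, "roll": 0},
  {"tx": 0.05, "ty": -0.75, "tz": 0.13, "roll": 0},
], gripper=-1)

```text
t: 27.35
ee_pos: [466.4, -399.1, 150.5]
tool_rot: [0.052, 0.663, -0.051, 0.745]
force: [0.5, 0.0, -0.1]
finger_gap: 44.3
```

jog_arm([
  {"tx": 0, "ty": -0.6, "tz": 0.1, "roll": 0},
  {"tx": 0, "ty": -0.5, "tz": 0.1, "roll": 0},
  {"tx": 0, "ty": 0, "tz": 0, "roll": 0},
], gripper=-1)

```text
t: 27.65
ee_pos: [467.1, -432.0, 150.6]
tool_rot: [0.052, 0.663, -0.052, 0.745]
force: [0.6, 0.5, -1.5]
finger_gap: 44.3
```

```bash
python3 -c "
from h import *
go((475,-381,130)); print(bot.read_state()['force'])
w,c=snap('wrist','w12.png')
# box lid: dark blue-grey region; label inside
g=cv2.cvtColor(w,cv2.COLOR_RGB2HSV)
for lo,hi in(((95,25,20),(125,160,110)),):
    m=cv2.inRange(g,lo,hi); m=cv2.morphologyEx(m,cv2.MORPH_CLOSE,np.ones((5,5),np.uint8))
    for k in cv2.findContours(m,0,2)[0]:
        if cv2.contourArea(k)>1500:
            r=cv2.minAreaRect(k);P=np.array([plane(c,p,35) for p in cv2.boxPoints(r)]);print(r,P[:,:2].round(1).tolist())
"
```

```text
t 27.65 at [ 467.1 -432.   150.6] gap 44.3 tilt deg 6.64 x [ 0.115 -0.008 -0.993] yaw of z -0.148
 -> [ 475. -381.  130.] [ 0.84  2.06 -0.08]
[ 0.61935206  0.54100479 -1.47690217]
((254.314697265625, 303.3102111816406), (51.46718215942383, 96.0458984375), 87.95458984375) [[419.8, -519.6], [513.7, -536.2], [509.6, -599.3], [409.9, -579.4]]
((215.76547241210938, 136.29241943359375), (103.61485290527344, 165.275390625), 88.36341857910156) [[394.2, -335.8], [529.4, -352.2], [521.9, -442.7], [376.1, -420.9]]
```

View pics/w12.png

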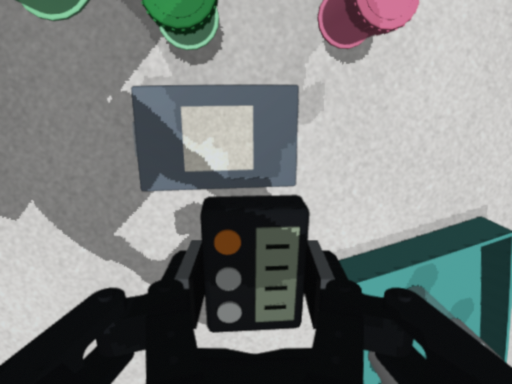

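Box lid spans (133..299, 86..190) with its label at (218,138), and the timer is held display-up. I'll cross-check the lid centre with the fixed cameras.

```bash
python3 -c "
from h import *
st=bot.read_state();c=cam('wrist',st);s,d=cam('scene'),cam('side')
print('wrist label',plane(c,(218,138),35),[plane(c,p,35).round(1) for p in((133,86),(299,86),(297,186),(141,190))])
for n in('scene','side'):
    im=cv2.cvtColor(cv2.imread(f'pics/{n}0.png'),cv2.COLOR_BGR2RGB);k=cam(n)
    x,y,w,h=(60,190,70,60) if n=='scene' else (270,305,115,75)
    g=cv2.cvtColor(im,cv2.COLOR_RGB2HSV)[y:y+h,x:x+w]
    m=cv2.inRange(g,(90,20,20),(130,255,120)); m=cv2.morphologyEx(m,cv2.MORPH_CLOSE,np.ones((15,15),np.uint8))
    q=max(cv2.findContours(m,0,2)[0],key=cv2.contourArea); hull=cv2.approxPolyDP(cv2.convexHull(q),3,True)[:,0]+[x,y]; print(n,hull.tolist())
print('tri label',tri(s,(96,217),d,(329,337)),plane(s,(96,217),35),plane(d,(329,337),35))
# held timer now, top at TCP-based height
p=st['ee_pos'];R=Ro.from_quat(st['tool_rot']).as_matrix();z=p[2]+21.6+20; print('timer in wrist',plane(c,(255,262),z),'expected',p-42*R[:,0])"
```

```text
wrist label [ 455.70851976 -387.02516488   35.        ] [array([ 395.2, -334.3,   35. ]), array([ 530.6, -354.5,   35. ]), array([ 519. , -441.4,   35. ]), array([ 381.5, -420.4,   35. ])]
scene [[113, 190], [115, 208], [106, 249], [68, 249], [60, 241], [60, 231], [79, 200]]
side [[353, 305], [376, 346], [373, 359], [330, 379], [296, 379], [282, 344], [280, 327], [341, 305]]
tri label (array([ 461.01041419, -382.69877899,   26.16224836]), np.float64(7.882445363120513)) [ 467.20495707 -375.68113248   35.        ] [ 457.72253498 -394.60132984   35.        ]
timer in wrist [ 463.58268644 -424.22841307  192.06527451] expected [ 462.13986583 -430.70756893  192.18529372]
```

```bash
python3 -c "
from h import *
go((462,-388,50),(462,-388,14.5))"
```

```text
t 27.7 at [ 467.  -431.   150.5] gap 44.9 tilt deg 6.62 x [ 0.115 -0.007 -0.993] yaw of z -0.148
 -> [ 462. -388.   50.] [ 3.96  1.63 -0.91]
 -> [ 462.  -388.    14.5] [ 1.41 -0.01 -0.16]
```

jog_arm([
  {"tx": 0.4, "ty": 0.2, "tz": -0.09, "roll": 0},
  {"tx": 0.5, "ty": 0.2, "tz": -0.1, "roll": 0},
  {"tx": 0.5, "ty": 0.2, "tz": -0.1, "roll": 0},
  {"tx": 0.5, "ty": 0.2, "tz": -0.12, "roll": 0},
  {"tx": 0.5, "ty": 0.2, "tz": -0.12, "roll": 0},
  {"tx": 0.5, "ty": 0.2, "tz": -0.12, "roll": 0},
  {"tx": 0.5, "ty": 0.2, "tz": -0.12, "roll": 0},
  {"tx": 0.3, "ty": 0.2, "tz": -0.1, "roll": 0},
  {"tx": 0, "ty": 0, "tz": 0, "roll": 0},
], gripper=-1)

```text
t: 28.6
ee_pos: [460.0, -375.7, 49.2]
tool_rot: [0.052, 0.665, -0.048, 0.744]
force: [-0.5, -0.2, -0.3]
finger_gap: 44.8
```

```bash
python3 -c "
from h import *
go((462,-388,14.5)); print(bot.read_state()['force'])"
```

```text
t 28.6 at [ 460.  -375.7   49.2] gap 44.8 tilt deg 6.39 x [ 0.111 -0.001 -0.994] yaw of z -0.143
 -> [ 462.  -388.    14.5] [ 1.39 -0.49 -0.01]
[-0.47226555 -0.246877   -0.28756697]
```

jog_arm([
  {"tx": 0.3, "ty": -0.18, "tz": 0, "roll": 0},
  {"tx": 0.3, "ty": -0.15, "tz": 0, "roll": 0},
  {"tx": 0.3, "ty": -0.1, "tz": 0, "roll": 0},
  {"tx": 0.15, "ty": 0, "tz": 0, "roll": 0},
], gripper=-1)

```text
t: 29.0
ee_pos: [462.4, -388.1, 22.4]
tool_rot: [0.052, 0.664, -0.048, 0.744]
force: [0.5, -0.4, -0.7]
finger_gap: 44.6
```

```bash
python3 -c "
from h import *
go((462,-388,14.5)); print(bot.read_state()['force'])"
```

```text
t 29.0 at [ 462.4 -388.1   22.4] gap 44.6 tilt deg 6.5 x [ 0.113 -0.003 -0.994] yaw of z -0.142
 -> [ 462.  -388.    14.5] [ 0.31 -0.   -0.05]
[ 0.51290214 -0.37730011 -0.70829434]
```

jog_arm([
  {"tx": 0.15, "ty": 0, "tz": 0, "roll": 0},
  {"tx": 0.1, "ty": 0, "tz": 0, "roll": 0},
], gripper=-1)

```text
t: 29.2
ee_pos: [463.1, -388.6, 15.3]
tool_rot: [0.052, 0.664, -0.048, 0.744]
force: [0.8, 3.0, 5.0]
finger_gap: 44.6
```

```bash
python3 -c "
from h import *
go((462,-388,14.5)); print(bot.read_state()['force'])"
```

```text
t 29.2 at [ 463.1 -388.6   15.3] gap 44.6 tilt deg 6.49 x [ 0.113 -0.003 -0.994] yaw of z -0.143
 -> [ 462.  -388.    14.5] [ 0.03  0.02 -0.05]
[0.78831252 2.97684603 5.04702015]
```

Light contact at 5 N. Release and back off along the tool axis.

jog_arm([
  {"tx": 0, "ty": 0, "tz": 0, "roll": 0},
  {"tx": 0, "ty": 0, "tz": 0, "roll": 0},
  {"tx": 0, "ty": 0, "tz": 0, "roll": 0},
  {"tx": 0, "ty": 0, "tz": 0, "roll": 0},
  {"tx": -0.5, "ty": 0, "tz": 0, "roll": 0},
  {"tx": -1, "ty": 0, "tz": 0.06, "roll": 0},
  {"tx": -1, "ty": 0, "tz": 0.1, "roll": 0},
  {"tx": -1, "ty": 0, "tz": 0.1, "roll": 0},
  {"tx": -1, "ty": 0, "tz": 0.1, "roll": 0},
  {"tx": -1, "ty": 0, "tz": 0.1, "roll": 0},
], gripper=1)

```text
t: 30.2
ee_pos: [457.0, -388.2, 160.1]
tool_rot: [0.053, 0.665, -0.048, 0.743]
force: [0.9, 0.8, -1.1]
finger_gap: 85.0
```

```bash
python3 -c "
from h import *
go((450,-274,140)); s=cam('scene');d=cam('side')
w,c=snap('wrist','w13.png')
m=cv2.inRange(cv2.cvtColor(w,cv2.COLOR_RGB2HSV),(0,0,0),(179,255,45))[:250]; m=cv2.morphologyEx(m,cv2.MORPH_CLOSE,np.ones((25,25),np.uint8))
for k in cv2.findContours(m,0,2)[0]:
    if cv2.contourArea(k)>800:
        r=cv2.minAreaRect(k);P=np.array([plane(c,p,55) for p in cv2.boxPoints(r)]);print('dark',r,P[:,:2].round(1).tolist(),P.mean(0).round(1))
print('green',[(b,plane(c,b[0],84).round(1)) for b in blobs(w[:250],(50,150,25),(75,255,255),150)])
"
```

```text
t 30.2 at [ 457.  -388.2  160.1] gap 85.0 tilt deg 6.33 x [ 0.11  -0.001 -0.994] yaw of z -0.143
 -> [ 450. -274.  140.] [ 0.76  4.47 -1.01]
dark ((233.44912719726562, 177.1151123046875), (89.65138244628906, 142.01312255859375), 89.40319061279297) [[401.1, -331.4], [517.4, -348.2], [510.2, -428.8], [385.3, -407.2]] [ 453.5 -378.9   55. ]
dark ((49.56724166870117, 33.208580017089844), (45.420631408691406, 97.09989929199219), 45.56726837158203) [[290.2, -248.7], [354.6, -211.0], [373.1, -237.5], [308.4, -276.8]] [ 331.6 -243.5   55. ]
green [(([39.2, 25.2], [0, 0, 85, 57, 4206]), array([ 339.1, -244.7,   84. ])), (([207.2, 57.6], [173, 21, 69, 74, 3872]), array([ 447.4, -283.2,   84. ]))]
```

jog_arm([
  {"tx": 0, "ty": 0, "tz": 0, "roll": -1},
  {"tx": 0, "ty": 0.8, "tz": -0.02, "roll": 0},
  {"tx": 0.1, "ty": 0.9, "tz": -0.05, "roll": 0},
  {"tx": 0.2, "ty": 0.9, "tz": -0.05, "roll": 0},
  {"tx": 0.2, "ty": 0.9, "tz": -0.05, "roll": 0},
  {"tx": 0.2, "ty": 0.8, "tz": -0.05, "roll": 0},
  {"tx": 0, "ty": 0, "tz": 0, "roll": 0},
], gripper=1)

```text
t: 30.95
ee_pos: [456.9, -280.5, 153.9]
tool_rot: [0.002, 0.663, -0.011, 0.749]
force: [-0.1, -0.1, 0.6]
finger_gap: 85.9
```

```bash
python3 -c "
from h import *
w,c=snap('wrist','w14.png'); go((452,-279,34))
for b in blobs(w[:250],(50,150,25),(75,255,255),150): 
    x,y,ww,h,a=b[1]; print(b,plane(c,b[0],84).round(1),'top-circle',plane(c,(x+ww/2,y+h-ww/2),84).round(1))
"
```

```text
t 31.0 at [ 457.4 -281.9  154.4] gap 85.3 tilt deg 7.08 x [ 0.122 -0.015 -0.992] yaw of z -0.017
 -> [ 452. -279.   34.] [ 4.75  0.17 -0.81]
([63.3, 141.9], [7, 92, 115, 104, 9209]) [ 332.9 -232.8   84. ] top-circle [ 334.2 -230.5   84. ]
([229.4, 197.1], [198, 164, 64, 67, 3233]) [ 446.9 -279.4   84. ] top-circle [ 447.3 -280.9   84. ]
```

jog_arm([
  {"tx": 0.5, "ty": 0.01, "tz": -0.09, "roll": 0},
  {"tx": 0.5, "ty": 0.01, "tz": -0.09, "roll": 0},
  {"tx": 0.5, "ty": 0.01, "tz": -0.09, "roll": 0},
  {"tx": 0.5, "ty": 0.01, "tz": -0.09, "roll": 0},
  {"tx": 0.5, "ty": 0.01, "tz": -0.09, "roll": 0},
  {"tx": 0.4, "ty": 0.01, "tz": -0.09, "roll": 0},
  {"tx": 0.2, "ty": 0, "tz": 0, "roll": 0},
], gripper=1)

```text
t: 31.7
ee_pos: [456.6, -288.6, 78.8]
tool_rot: [-0.001, 0.659, -0.015, 0.752]
force: [1.2, -0.1, 0.3]
finger_gap: 85.5
```

```bash
python3 -c "
from h import *
go((452,-280.5,34)); print(bot.read_state()['force'])"
```

```text
t 31.7 at [ 456.6 -288.6   78.8] gap 85.5 tilt deg 7.61 x [ 0.13  -0.023 -0.991] yaw of z -0.018
 -> [ 452.  -280.5   34. ] [ 1.75  0.36 -0.42]
[ 1.20388434 -0.12813113  0.26194348]
```

jog_arm([
  {"tx": 0.25, "ty": 0.12, "tz": -0.08, "roll": 0},
  {"tx": 0.35, "ty": 0.12, "tz": -0.08, "roll": 0},
  {"tx": 0.35, "ty": 0.1, "tz": -0.08, "roll": 0},
  {"tx": 0.35, "ty": 0.04, "tz": -0.08, "roll": 0},
  {"tx": 0.2, "ty": 0, "tz": -0.05, "roll": 0},
], gripper=1)

```text
t: 32.2
ee_pos: [453.0, -280.1, 38.3]
tool_rot: [-0.001, 0.659, -0.015, 0.752]
force: [-0.4, -0.7, 0.7]
finger_gap: 85.4
```

```bash
python3 -c "
from h import *
go((452,-280.5,34)); print(bot.read_state()['force'])"
```

```text
t 32.2 at [ 453.  -280.1   38.3] gap 85.4 tilt deg 7.72 x [ 0.132 -0.025 -0.991] yaw of z -0.018
 -> [ 452.  -280.5   34. ] [ 0.16 -0.01 -0.06]
[-0.37404201 -0.74201309  0.68064512]
```

jog_arm([
  {"tx": 0.16, "ty": 0, "tz": -0.04, "roll": 0},
  {"tx": 0, "ty": 0, "tz": 0, "roll": 0},
  {"tx": 0, "ty": 0, "tz": 0, "roll": 0},
  {"tx": 0, "ty": 0, "tz": 0, "roll": 0},
  {"tx": 0, "ty": 0, "tz": 0, "roll": 0},
], gripper=-1)

```text
t: 32.7
ee_pos: [452.0, -280.0, 34.0]
tool_rot: [-0.001, 0.659, -0.015, 0.752]
force: [0.5, -1.0, -1.4]
finger_gap: 48.9
```

```bash
python3 -c "
from h import *
go((452,-280.5,140),(622,-76,140)); print(bot.read_state()['force'])"
```

```text
t 32.7 at [ 452. -280.   34.] gap 48.9 tilt deg 7.66 x [ 0.131 -0.024 -0.991] yaw of z -0.018
 -> [ 452.  -280.5  140. ] [-4.2  -0.11  0.56]
 -> [622. -76. 140.] [0.69 8.32 6.6 ]
[ 0.54180222 -0.96486644 -1.40484669]
```

jog_arm([
  {"tx": -0.5, "ty": 0, "tz": 0.06, "roll": 0},
  {"tx": -1, "ty": 0, "tz": 0.12, "roll": 0},
  {"tx": -1, "ty": 0, "tz": 0.12, "roll": 0},
  {"tx": -1, "ty": 0, "tz": 0.12, "roll": 0},
  {"tx": -0.9, "ty": 0, "tz": 0.12, "roll": 0},
], gripper=-1)

```text
t: 33.2
ee_pos: [449.5, -276.7, 146.5]
tool_rot: [-0.0, 0.66, -0.014, 0.751]
force: [-1.0, -0.2, -1.2]
finger_gap: 48.7
```

jog_arm([
  {"tx": 0.06, "ty": 0.76, "tz": 0.6, "roll": 0},
  {"tx": 0.06, "ty": 0.76, "tz": 0.6, "roll": 0},
  {"tx": 0.06, "ty": 0.76, "tz": 0.6, "roll": 0},
  {"tx": 0.06, "ty": 0.76, "tz": 0.6, "roll": 0},
  {"tx": 0.06, "ty": 0.76, "tz": 0.6, "roll": 0},
  {"tx": 0.06, "ty": 0.76, "tz": 0.6, "roll": 0},
  {"tx": 0.06, "ty": 0.76, "tz": 0.6, "roll": 0},
  {"tx": 0.06, "ty": 0.76, "tz": 0.6, "roll": 0},
  {"tx": 0.06, "ty": 0.76, "tz": 0.6, "roll": 0},
  {"tx": 0.06, "ty": 0.76, "tz": 0.6, "roll": 0},
  {"tx": 0, "ty": 0, "tz": 0, "roll": 0},
], gripper=-1)

```text
t: 34.3
ee_pos: [612.3, -84.3, 153.4]
tool_rot: [-0.001, 0.657, -0.017, 0.753]
force: [0.9, -0.2, -1.8]
finger_gap: 48.7
```

```bash
python3 -c "
from h import *
go((624,-75,75)); print(bot.read_state()['force'])"
```

```text
t 34.3 at [612.3 -84.3 153.4] gap 48.7 tilt deg 7.94 x [ 0.135 -0.027 -0.99 ] yaw of z -0.021
 -> [624. -75.  75.] [3.16 0.46 0.03]
[ 0.9473018  -0.24858229 -1.77132434]
```

jog_arm([
  {"tx": 0.4, "ty": 0.08, "tz": 0, "roll": 0},
  {"tx": 0.5, "ty": 0.08, "tz": 0, "roll": 0},
  {"tx": 0.5, "ty": 0.08, "tz": 0, "roll": 0},
  {"tx": 0.5, "ty": 0.08, "tz": 0, "roll": 0},
  {"tx": 0.5, "ty": 0.08, "tz": 0, "roll": 0},
  {"tx": 0.4, "ty": 0.08, "tz": 0, "roll": 0},
  {"tx": 0.1, "ty": 0, "tz": 0, "roll": 0},
  {"tx": 0, "ty": 0, "tz": 0, "roll": 0},
], gripper=-1)

```text
t: 35.1
ee_pos: [620.6, -75.0, 72.9]
tool_rot: [-0.0, 0.659, -0.017, 0.752]
force: [-0.5, -0.2, -1.3]
finger_gap: 48.8
```

```bash
python3 -c "
from h import *
go((624,-74,37)); s,d=cam('scene'),cam('side'); st=bot.read_state()
w,c=snap('wrist','w15.png');a,_=snap('side','d15.png'); b,_=snap('scene','s15.png')
for n,im,k in(('w',w,c),('sc',b,s),('sd',a,d)):
  print(n,'cap',blobs(im,(50,150,20),(75,255,255),150)); print(n,'pale',blobs(im,(50,50,60),(80,149,255),100))
"
```

```text
t 35.1 at [620.6 -75.   72.9] gap 48.8 tilt deg 7.71 x [ 0.131 -0.026 -0.991] yaw of z -0.023
 -> [624. -74.  37.] [ 1.44  0.08 -0.05]
w cap [([253.5, 280.3], [196, 221, 117, 117, 10692])]
w pale [([238.5, 207.6], [200, 180, 89, 66, 3261])]
sc cap [([149.7, 157.5], [138, 148, 24, 20, 379])]
sc pale [([155.0, 179.8], [141, 162, 29, 32, 606]), ([230.8, 230.2], [219, 217, 26, 26, 481])]
sd cap [([226.7, 269.9], [208, 259, 37, 22, 491])]
sd pale [([312.9, 208.9], [301, 193, 24, 29, 472]), ([222.8, 260.7], [207, 255, 38, 24, 227]), ([226.9, 302.9], [209, 277, 38, 48, 1320])]
```

```bash
python3 -c "
from h import *
s,d=cam('scene'),cam('side'); st=bot.read_state(); c=cam('wrist',st)
print('foot',tri(s,(232,236.6),d,(313,216)),'wrist foot edge',plane(c,(238,180),39))"
```

```text
foot (array([621.34202502, -79.66818413,  34.09210553]), np.float64(0.3026955094184507)) wrist foot edge [616.136883  -51.8583577  39.       ]
```

jog_arm([
  {"tx": 0.35, "ty": 0.02, "tz": -0.1, "roll": 0},
  {"tx": 0.35, "ty": 0.02, "tz": -0.07, "roll": 0},
  {"tx": 0.3, "ty": 0.02, "tz": -0.06, "roll": 0},
  {"tx": 0.15, "ty": 0, "tz": -0.03, "roll": 0},
], gripper=-1)

```text
t: 35.65
ee_pos: [619.1, -74.4, 43.8]
tool_rot: [-0.001, 0.657, -0.018, 0.754]
force: [-0.3, 0.0, -1.7]
finger_gap: 49.0
```

```bash
python3 -c "
from h import *
go((619,-74,37.5)); print(bot.read_state()['force'])"
```

```text
t 35.65 at [619.1 -74.4  43.8] gap 49.0 tilt deg 7.96 x [ 0.136 -0.027 -0.99 ] yaw of z -0.023
 -> [619.  -74.   37.5] [ 0.25  0.02 -0.04]
[-0.26615556  0.03812102 -1.71631659]
```

jog_arm([
  {"tx": 0.14, "ty": 0, "tz": -0.03, "roll": 0},
  {"tx": 0.1, "ty": 0, "tz": -0.02, "roll": 0},
], gripper=-1)

```text
t: 35.85
ee_pos: [618.5, -74.6, 36.7]
tool_rot: [-0.0, 0.657, -0.018, 0.753]
force: [-0.4, -0.2, 29.1]
finger_gap: 48.6
```

```bash
python3 -c "
from h import *
go((619,-74,37.5)); print(bot.read_state()['force'])"
```

```text
t 35.85 at [618.5 -74.6  36.7] gap 48.6 tilt deg 7.94 x [ 0.135 -0.027 -0.99 ] yaw of z -0.023
 -> [619.  -74.   37.5] [-0.03  0.02  0.02]
[-0.39989404 -0.1715786  29.13015645]
```

Seated. Release and retreat well clear.

jog_arm([
  {"tx": 0, "ty": 0, "tz": 0, "roll": 0},
  {"tx": 0, "ty": 0, "tz": 0, "roll": 0},
  {"tx": 0, "ty": 0, "tz": 0, "roll": 0},
  {"tx": 0, "ty": 0, "tz": 0, "roll": 0},
  {"tx": -0.5, "ty": 0, "tz": 0.05, "roll": 0},
  {"tx": -0.8, "ty": 0, "tz": 0.1, "roll": 0},
  {"tx": -1, "ty": 0, "tz": 0.1, "roll": 0},
  {"tx": -1, "ty": 0, "tz": 0, "roll": 0},
  {"tx": -1, "ty": 0, "tz": 0, "roll": 0},
], gripper=0.8)

```text
t: 36.75
ee_pos: [608.9, -71.5, 148.5]
tool_rot: [-0.0, 0.658, -0.017, 0.752]
force: [1.0, 0.3, 0.5]
finger_gap: 77.0
```

jog_arm([
  {"tx": -1, "ty": 0, "tz": -0.5, "roll": 0},
  {"tx": -1, "ty": 0, "tz": -1, "roll": 0},
  {"tx": -1, "ty": 0, "tz": -1, "roll": 0},
  {"tx": -1, "ty": 0, "tz": -1, "roll": 0},
  {"tx": -0.5, "ty": 0, "tz": -1, "roll": 0},
  {"tx": 0, "ty": 0, "tz": -1, "roll": 0},
  {"tx": 0, "ty": 0, "tz": 0, "roll": 0},
], gripper=0.8)

```text
t: 37.45
ee_pos: [452.9, -64.7, 255.5]
tool_rot: [-0.002, 0.653, -0.018, 0.757]
force: [-0.6, -0.2, -0.3]
finger_gap: 76.8
```

```bash
python3 -c "
from h import *
go()
w,c=snap('wrist','w16.png');a,_=snap('side','d16.png'); b,_=snap('scene','s16.png')
cv=np.zeros((600,800,3),np.uint8)
cv[:300,:400]=cv2.resize(b[140:290,60:380][:, :],(400,300)) if 0 else cv2.resize(b[140:275,200:380],(400,300))
cv[:300,400:]=cv2.resize(a[110:275,200:420],(400,300))
cv[300:,:400]=cv2.resize(w,(400,300))
cv[300:,400:600]=cv2.resize(b[180:260,55:135],(200,200)).repeat(1,0)[:300] if 0 else cv2.resize(b[180:260,55:135],(200,300))
cv[300:,600:]=cv2.resize(a[300:384,265:385],(200,300))
cv2.imwrite('pics/m16.png',cv2.cvtColor(np.clip(cv*1.4,0,255).astype('uint8'),cv2.COLOR_RGB2BGR))"
```

```text
t 37.45 at [452.9 -64.7 255.5] gap 76.8 tilt deg 8.57 x [ 0.146 -0.03  -0.989] yaw of z -0.022
```

View pics/m16.png

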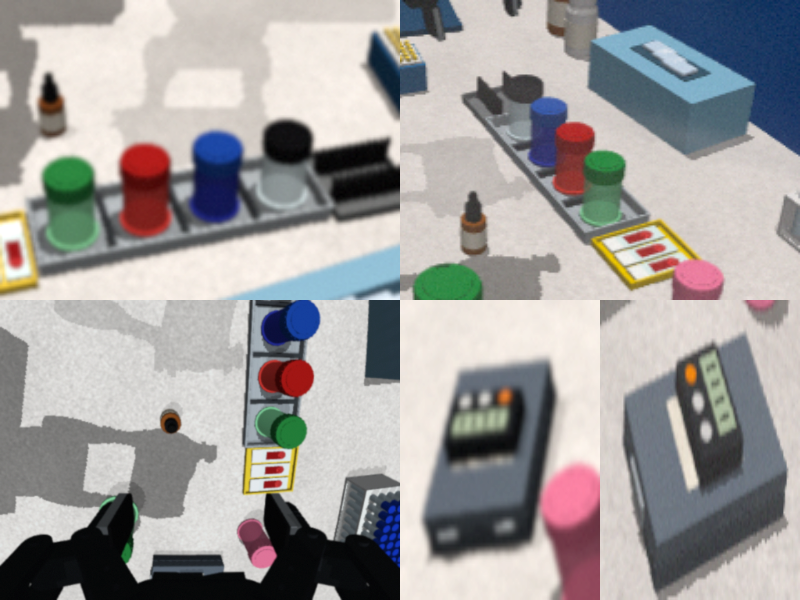

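All four jars stand upright in order and the oil bottle is untouched. The timer lies display-up on the lid, but looks a little off toward the robot, so I'll measure it.

```bash
python3 -c "
from h import *
s,d=cam('scene'),cam('side')
S=lambda x,y:(55+(x-400)*.4,180+(y-300)*80/300); D=lambda x,y:(265+(x-600)*.6,300+(y-300)*.28)
a,b=S(484,422),D(710,410); print('timer',tri(s,a,d,b),plane(s,a,55),plane(d,b,55))
L=[(S(462,370),D(627,395)),(S(552,360),D(745,340)),(S(525,512),D(785,460)),(S(430,515),D(655,545))]
for x,y in((S(462,370),0),(S(552,360),0),(S(530,510),0),(S(428,515),0)): print('scene lid',plane(s,x,35).round())
for y in(D(627,398),D(745,338),D(785,462),D(655,545)): print('side lid',plane(d,y,35).round())
T=[S(458,388),S(523,385),S(518,455),S(450,460)]
print('timer sc',[plane(s,x,55).round() for x in (S(460,388),S(524,388),S(517,452),S(448,460))])"
```

```text
timer (array([ 461.15601846, -390.99252583,   46.28105597]), np.float64(2.4708414031180217)) [ 470.75086982 -386.53954132   55.        ] [ 456.63798375 -398.97923602   55.        ]
scene lid [ 383. -419.   35.]
scene lid [ 399. -332.   35.]
scene lid [ 541. -348.   35.]
scene lid [ 519. -436.   35.]
side lid [ 395. -342.   35.]
side lid [ 528. -362.   35.]
side lid [ 518. -442.   35.]
side lid [ 379. -426.   35.]
timer sc [array([ 430., -411.,   55.]), array([ 447., -352.,   55.]), array([ 508., -355.,   55.]), array([ 498., -416.,   55.])]
```

```bash
python3 -c "
from h import *
w=cv2.cvtColor(cv2.imread('pics/w13.png'),cv2.COLOR_BGR2RGB)
c=cam('wrist',dict(ee_pos=[457,-388.2,160.1],tool_rot=[.0528,.6648,-.0478,.7436]))
g=cv2.cvtColor(w,cv2.COLOR_RGB2HSV); print(g[177,150:310:8,2].tolist(), g[177,150:310:8,1].tolist())
for T,z in((32,55),(38,55),(75,35)):
    m=cv2.inRange(g,(0,0,0),(179,255,T))[100 if T<70 else 90:250]; m=cv2.morphologyEx(m,cv2.MORPH_OPEN,np.ones((3,3),np.uint8)); m=cv2.morphologyEx(m,cv2.MORPH_CLOSE,np.ones((21,21),np.uint8))
    q=max(cv2.findContours(m,0,2)[0],key=cv2.contourArea)+[0,100 if T<70 else 90]; r=cv2.minAreaRect(q);P=np.array([plane(c,p,z) for p in cv2.boxPoints(r)]);print(T,r,P[:,:2].round(1).tolist(),P.mean(0).round(1))
"
```

```text
[101, 95, 61, 59, 60, 60, 60, 107, 117, 37, 36, 35, 163, 162, 162, 74, 101, 100, 99, 99] [5, 5, 54, 52, 51, 51, 55, 14, 17, 41, 42, 44, 34, 33, 33, 52, 56, 54, 57, 57]
32 ((243.0, 200.0), (42.0, 50.0), 90.0) [[439.5, -376.7], [481.9, -384.0], [476.9, -422.4], [432.9, -414.2]] [ 457.8 -399.3   55. ]
38 ((243.366455078125, 184.99185180664062), (72.33769989013672, 50.72080993652344), 88.72696685791016) [[443.1, -351.7], [485.3, -357.5], [478.3, -422.2], [433.5, -415.0]] [ 460.1 -386.6   55. ]
75 ((233.10342407226562, 178.18832397460938), (99.46490478515625, 147.23727416992188), 87.79740142822266) [[394.4, -330.6], [524.0, -345.6], [518.2, -442.0], [377.7, -421.6]] [ 453.6 -384.9   35. ]
```

The close view puts the timer at (460,-387) and the lid centre at about (456,-387), so it is centred to a few millimetres. The arm is clear, so I'm handing in.

```bash
python3 -c "
from rig import bot
print(bot.read_state()['t'],bot.read_state()['qd'].round(3)); print(bot.sign_off())"
```

```text
37.6 [ 0.002  0.024 -0.007  0.    -0.006 -0.001]
the job is handed in; nothing more can be done
None
```

The staining line is set out and handed in at 37.6 s. From the smear tray to the drying rack the bays hold the green (smaller, non-pink) jar, then red, blue and black rinse. The timer lies display up on the slide box lid.

**Last checks:**
- The final pictures show all four jars upright in their bays and the oil bottle where it was.
- The arm was clear of everything.
- The close wrist view puts the timer about 4 mm from the lid's centre. The scene and side cameras disagreed with each other by up to about 15 mm there, and put the offset at roughly 2–10 mm.

**What went wrong or disagreed:**
- **Tool offset:** the first grasp closed on nothing, just above the rinse cap. The fingertips really sit about 26 mm behind the reported TCP, not 14 mm ahead of it. I used the measured offset after that.
- **Tool tilt:** fast jogs let the tool tilt drift to about 8° by the end, and I could not undo it. The jars still settled upright on release.
- **Contact force:** the highest wrist force I saw was about 44 N, for a moment, when the red jar was pressed down onto the tray floor. It went through the held jar and not the gripper body, and I backed off at once.

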